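Put the display stand on its slip plate and stock it with pots

ROBOT

A 7-joint arm with a two-finger parallel gripper is mounted at the origin on a cart in front of the work surface, level with it; the furniture and walls round the work are solid. World frame = base frame: x ahead of the robot, y to its left, z up, the work surface at z = 0. Lengths are in mm, angles in rad, forces in N, time in s.
With the tool pointing down it reaches from about 425 to 950 mm from the base axis. Payload 4.7 kg.
Tool frame: the origin (TCP) lies on the front face of the gripper's body, between the roots of the fingers; the fingertips stand 73 mm ahead of it and the grasp point (between the pads) lies 54 mm ahead of it; z points along the fingers, y is the line along which they close (so a half turn about z gives the same grasp; the last joint's range is limited). The gripper opens to 85 mm and grips with 20 to 120 N. Pads are 22 mm wide; open, the fingers measure 114 mm over their backs; the gripper's body (76 mm by 85 mm) begins 54 mm behind the grasp point. The pads swing forward as they close: fully open they stand 13 mm farther back than shut.
Start: joints at [1.119, 0.469, -0.049, 1.532, 0.024, 1.141, -0.082], TCP at [277.005, -615.556, 303.935] pointing down, gripper open.
Joint ranges: [-2.59, 2.59], [-0.33, 1.99], [-1.39, 1.29], [0.1, 2.45], [-1.04, 4.18], [0.21, 1.99], [-2.66, 2.66]. Speed limits (rad/s): [2.57, 2.57, 3.14, 3.14, 3.14, 3.14, 3.14].

INTERFACE

Orientations are given as a unit quaternion [x, y, z, w].
In Python, from rig import * gives the robot as it stands.
- The arm moves only by the shell command python3 -m crank 'ROWS' [FORCE]. ROWS is JSON, one flat list of numbers, 7 for each row, row after row: the shift along the tool's x, y, z each as a share of 20 cm, from -1 to 1, then the turn, a rotation vector about the tool's x, y, z each as a share of 45 degrees, from -1 to 1, then the closure, from 0 (fully open) to 1 (shut). In form: [dx, dy, dz, wx, wy, wz, jaw, dx, dy, dz, wx, wy, wz, jaw, ...]. A call has 1 to 10 rows; each row is the pose to reach, as a shift and turn from the pose commanded when the call began, along the tool's axes at that moment; what a row does not reach only later rows make up. A row lasts 1/8 s, in which the tool goes at most 62.5 mm and 10.7 degrees, less where a joint would pass 70% of its speed; a pose out of reach is approached as far as the arm can. A call with a number of a shift or a turn outside -1 to 1 is refused whole. A call with a gripper value outside its range is refused whole. The fingers move at their own pace and stop on an object; FORCE is the grip in N (left out, the last holds). Time passes only in rows, so rows that repeat a pose let the fingers close. It gives the time, the measured TCP pose, the force, the opening and the grip force at its end, in the units of the state.
- read_state(): the state, without advancing time (a new reading comes with each control period).
- camera(name): name is "scene" or "top" or "wrist"; returns a dict with "img" (400x640x3 uint8, red, green, blue), "fx", "fy", "cx", "cy" (pixels), "R" (3x3) and "t" (3): a world point X has camera coordinates R X + t. Camera axes: x right, y down, z forward; pixel columns grow to the right and rows downward; lengths in mm; the calibration is good to about 2 mm. A picture is of the moment at which its call begins. There is no depth.
- sign_off(): hands the job in; it is judged then, once.
Trained networks look in a picture, given as the dict that the camera call returned (one of the last four; its "shot" number tells which), for a name from the list of things; names that differ only in an ending like _2 or _b are one class to them, and where a whole thing is asked for, a point or a joint stands for the part that bears it (a point fixed in the world has none). Each returns a list of dicts, best first, with "score" (0 to 1); they miss things now and then, are a little off and sometimes report something else, mostly with a low value. They report only what shows in the picture. A call takes as long as a camera call. They do not tell look-alikes from the thing itself.
- outline_of(picture, name): "region" (400x640 bool, what is visible of it) and "at" ([row, column] in pixels, amid what is visible of it).
- spot_point(picture, name): "at" ([row, column] in pixels: a listed point, or the origin of a listed thing).
The state is a dict: "time": time; "joints": joint angles; "qvel": joint speeds; "tau": joint torques, N m; "eef_pos": TCP position; "orientation": TCP orientation; "contact_force": force on the tool from outside, world axes, zero at the start; "ft_torque": the same for the moment, N m; "width": opening from 0.0 (shut) to 1.0 (fully open); "grasp_force": force on a finger pad.
Only numpy, scipy, OpenCV 4.12 (cv2) and the standard library are available. Lean on these libraries where they do the work, as an engineer would, in place of code of your own. Each camera call takes 0.05 s, during which the arm holds its last target. There are 200 camera calls.

TASK

Tip the display stand back on its rear bottom edge until it leans on the sloped rest, slide the slip plate's blade in under its raised front nearly to the rear edge, let the stand down level onto the plate, and draw the plate by its grip until the stand has come about 6 cm away from the rest. Then set all the pots upright in the stand's tray, one to a bay, and see that every lid is pressed fully home. Never lift the stand off the worktop, and leave the other things where they are.

Things in the scene. Friction and masses are not known exactly. Their poses are not given: they have to be found in the camera images.
- rest: Fixed sloped rest behind the stand: a plywood board 200 mm wide that leans back 35 degrees from upright, on steel feet. Origin on the worktop at the middle of the board's foot line; its y axis runs along the foot line, +x is the way the board leans (away from the stand), z up. Board top is 96 mm high, 67 mm behind the foot line; the feet end 100 mm behind it.
- stand: Loose wooden display stand, 0.6 kg: a block 80 deep (x), 240 wide (y), 150 high, a tray on top and a header board along its rear top edge. Origin: centre of its underside; +x to the rear. Starts upright, rear bottom edge 2 to 6 mm before the rest's foot line. Mass centre 40 mm before the rear face, 80 mm up: tipped back past about 27 degrees it falls against the rest and stays, leaning 35.
- stand_front (a point): Middle of the stand's front bottom edge (stand axes).
- stand_rear (a point): Middle of the stand's rear bottom edge, about which it tips (stand axes).
- header_top (a point): Middle of the top edge of the header board (stand axes): 8 mm thick (x), 240 mm wide, 40 mm high above the tray floor, top 190 mm above the underside, rear face flush with the stand's rear.
- bay_0 (a point): Centre of the floor of the tray's +y bay, 150 mm above the stand's underside. The three bays are each 74 mm wide (y) and 68 mm deep (x), parted and edged by rims 6 mm high and 4 mm thick.
- bay_1 (a point): Centre of the floor of the middle bay.
- bay_2 (a point): Centre of the floor of the -y bay.
- plate_tip (a point): Middle of the leading edge of the slip plate, half-way up its thickness. The plate is loose, flat dark steel, 170 mm long (x), 130 mm wide (y), 5 mm thick, 0.4 kg; +x points from the grip to the leading edge, which is 85 mm from the plate's middle.
- plate_grip (a point): The slip plate's upright black grip, at the height to take it: 30 mm above the plate's underside, 145 mm behind the leading edge. The grip is 16 mm thick (y), 34 mm long (x), its top 47 mm above the plate's underside (plate axes).
- pot_0_mid (a point): Centre of a white pot's body, 20 mm above its underside (z up the pot). The pot is round, 54 mm across, 0.1 kg with its lid; the body reaches 36 mm up, then a narrower neck and the 8 mm thick lid, 54 mm across.
- pot_1_mid (a point): Centre of a white pot's body, 20 mm above its underside (z up the pot). The pot is round, 54 mm across, 0.1 kg with its lid; the body reaches 36 mm up, then a narrower neck and the 8 mm thick lid, 54 mm across.
- pot_2_mid (a point): Centre of a white pot's body, 20 mm above its underside (z up the pot). The pot is round, 54 mm across, 0.1 kg with its lid; the body reaches 36 mm up, then a narrower neck and the 8 mm thick lid, 54 mm across.
- pot_0_lid (a joint): Press-on lid of this pot, m: 0 when standing proud (lid top 50 mm above the pot's underside, a 6 mm gap showing the neck), 0.006 when fully home (lid top 44 mm up, no gap). Stiff: moves at about 6 N, stays where it is left, and meets a hard stop when home.
- pot_1_lid (a joint): Press-on lid of this pot, m: 0 when standing proud (lid top 50 mm above the pot's underside, a 6 mm gap showing the neck), 0.006 when fully home (lid top 44 mm up, no gap). Stiff: moves at about 6 N, stays where it is left, and meets a hard stop when home.
- pot_2_lid (a joint): Press-on lid of this pot, m: 0 when standing proud (lid top 50 mm above the pot's underside, a 6 mm gap showing the neck), 0.006 when fully home (lid top 44 mm up, no gap). Stiff: moves at about 6 N, stays where it is left, and meets a hard stop when home.
- tally_counter: Bystander, to be left alone; origin at its underside: white hand tally counter, 54x45x25 mm.
There are look-alikes about, which are no part of the job. Leave any black look-alike of the part that bears pot_2_mid alone.

How it is judged (in metres and radians):
On the way, in this order (a step that is already met when the one before it is completed fails the run):
1. the stand leans back on the rest, its rear bottom edge on the worktop and its front raised (angle between stand's own z axis and vertical above 0.5 rad and height (world z) of stand_rear below 0.012 m and height (world z) of stand_front above 0.03 m and x of stand in the frame of rest below 0 m), for 0.3 s.
2. the plate's leading edge is well in under the leaning stand (within 30 mm of the rest's foot line) (angle between stand's own z axis and vertical above 0.45 rad and x of plate_tip in the frame of rest above -0.03 m and y of plate_tip in the frame of stand between -0.06 and 0.06 m and height (world z) of plate_tip below 0.012 m), for 0.2 s.
3. the stand is level on the plate (angle between stand's own z axis and vertical below 0.05 rad and height (world z) of stand_rear between 0.0025 and 0.009 m and height (world z) of stand_front above 0.0025 m and x of plate_tip in the frame of stand above 0.01 m and y of plate_tip in the frame of stand between -0.06 and 0.06 m), for 0.3 s.
4. the plate has been drawn out with the stand on it (the stand's middle at least 85 mm from the rest's foot line, so 41 mm or more from where it stood) (all of step 3 and x of stand in the frame of rest below -0.085 m), for 0.2 s.
At the end, for the whole second after the job is handed in: The stand is level (0.05 rad) on the plate, whose leading edge is 10 mm or more past its middle; its middle is 85 mm or more before the rest's foot line; every pot present stands upright (0.1 rad) on the tray floor within the rims, at rest, its lid pressed at least 4.5 of 6 mm (all of step 4 and linear speed of each of stand, pot_0, pot_1, pot_2 below 0.02 m/s and x of pot_0_mid in the frame of stand between -0.03 and 0.02 m and y of pot_0_mid in the frame of stand between -0.105 and 0.105 m and z of pot_0_mid in the frame of stand between 0.162 and 0.174 m and angle between each of pot_0_mid, pot_1_mid, pot_2_mid's own z axis and vertical below 0.1 rad and value of joint each of pot_0_lid, pot_1_lid, pot_2_lid above 0.0045 m and x of pot_1_mid in the frame of stand between -0.03 and 0.02 m and y of pot_1_mid in the frame of stand between -0.105 and 0.105 m and z of pot_1_mid in the frame of stand between 0.162 and 0.174 m and x of pot_2_mid in the frame of stand between -0.03 and 0.02 m and y of pot_2_mid in the frame of stand between -0.105 and 0.105 m and z of pot_2_mid in the frame of stand between 0.162 and 0.174 m); the robot touches nothing.
It fails at once if the stand is lifted off the worktop (height (world z) of each of stand_rear, stand_front above 0.03 m).
It fails at once if the stand is tipped over (angle between stand's own z axis and vertical above 0.9 rad).
It fails at once if the tally counter is disturbed (moved 40 mm) (distance of tally_counter from where it was at the start of the episode above 0.04 m).
Of pot_0, pot_1, pot_2 only 2 to 3 are there at a start; the rules pass over those that are not, and their reading is None.
At some moment in a run one of pot_0, pot_1, pot_2 may be knocked a few centimetres aside while the robot is not near it.
It also fails if it takes over 210 s, if anything falls off the work surface, if the arm or the gripper's body presses on something with over 40 N, if the wrist force passes 120 N, or if a joint passes its speed limit or range.

## Working session

There is one attempt and no reset: what is moved stays moved. The work goes in short steps, Python scripts to look and compute and a shell command to move; the robot and the scene stay as the last step left them, time stands still between calls to the robot, and variables do not carry over. Pictures are saved under pics/ and viewed, at most 14 in all, crops included, and the job is handed in when it is done.

```bash
ls; mkdir -p pics; cat > h.py <<'E'
from rig import *
import numpy as np, cv2
from scipy.spatial.transform import Rotation as Ro
def save(p,name,crop=None,scale=1):
    im=p["img"][:,:,::-1]
    if crop: r0,r1,c0,c1=crop; im=im[r0:r1,c0:c1]
    im=cv2.resize(im,None,fx=scale,fy=scale,interpolation=cv2.INTER_CUBIC) if scale!=1 else im
    cv2.imwrite("pics/"+name+".png",im)
def ray(p,at):
    R=np.array(p["R"]);t=np.array(p["t"])
    d=R.T@np.array([(at[1]-p["cx"])/p["fx"],(at[0]-p["cy"])/p["fy"],1.])
    return -R.T@t,d
def onz(p,at,z):
    o,d=ray(p,at); return o+d*(z-o[2])/d[2]
def tri(pa,aa,pb,ab):
    A=[];b=[]
    for p,a in((pa,aa),(pb,ab)):
        o,d=ray(p,a);d=d/np.linalg.norm(d);M=np.eye(3)-np.outer(d,d);A.append(M);b.append(M@o)
    return np.linalg.lstsq(np.vstack(A),np.hstack(b),rcond=None)[0]
def proj(p,X):
    c=np.array(p["R"])@np.array(X)+np.array(p["t"]); return [p["fy"]*c[1]/c[2]+p["cy"],p["fx"]*c[0]/c[2]+p["cx"]]
def pose():
    s=read_state(); return np.array(s["eef_pos"]),Ro.from_quat(s["orientation"])
def to(pos,rot=None):
    "share-units for a target TCP pos / rotation matrix(Ro)"
    p,R=pose(); d=R.inv().apply(np.array(pos)-p)/200
    w=np.zeros(3) if rot is None else (R.inv()*rot).as_rotvec()/np.radians(45)
    return np.round(d,4),np.round(w,4)
E
python3 - <<'E'
from h import *
np.set_printoptions(precision=1,suppress=True)
S=camera("scene");T=camera("top")
save(S,"s0");save(T,"t0")
for n in ["rest","stand","stand_front","stand_rear","header_top","bay_0","bay_1","bay_2","plate_tip","plate_grip","pot_0_mid","tally_counter"]:
    for nm,p in(("S",S),("T",T)):
        print(n,nm,[(round(d["score"],2),np.round(d["at"],1).tolist()) for d in spot_point(p,n)])
s=read_state();print(s)
for p in (S,T): print(p["fx"],p["cx"],p["cy"],np.array(p["R"]),-np.array(p["R"]).T@np.array(p["t"]))
E
```

```text
pics
rest S [(0.57, [316.8, 262.6])]
rest T [(0.91, [202.4, 226.0])]
stand S [(0.96, [305.3, 275.6]), (0.24, [276.8, 307.1])]
stand T [(0.96, [201.2, 243.6])]
stand_front S []
stand_front T [(0.6, [203.1, 254.1])]
stand_rear S [(0.59, [319.8, 268.0]), (0.27, [263.2, 265.8])]
stand_rear T [(0.54, [152.5, 349.6])]
header_top S [(0.96, [270.7, 263.6])]
header_top T [(0.76, [198.1, 214.2])]
bay_0 S [(0.82, [250.7, 234.6]), (0.81, [262.3, 266.7]), (0.77, [275.2, 306.9]), (0.37, [194.7, 282.8])]
bay_0 T [(0.97, [197.0, 233.6]), (0.85, [233.9, 238.3]), (0.77, [170.8, 234.2])]
bay_1 S [(0.82, [250.7, 234.6]), (0.81, [262.3, 266.7]), (0.77, [275.2, 306.9]), (0.37, [194.7, 282.8])]
bay_1 T [(0.97, [197.0, 233.6]), (0.85, [233.9, 238.3]), (0.77, [170.8, 234.2])]
bay_2 S [(0.82, [250.7, 234.6]), (0.81, [262.3, 266.7]), (0.77, [275.2, 306.9]), (0.37, [194.7, 282.8])]
bay_2 T [(0.97, [197.0, 233.6]), (0.85, [233.9, 238.3]), (0.77, [170.8, 234.2])]
plate_tip S [(0.77, [252.4, 297.7])]
plate_tip T [(0.78, [196.0, 295.9])]
plate_grip S [(0.59, [209.4, 333.6])]
plate_grip T [(0.57, [207.3, 344.2]), (0.54, [250.4, 392.8]), (0.32, [199.1, 235.1])]
pot_0_mid S []
pot_0_mid T []
tally_counter S [(0.62, [191.4, 283.1])]
tally_counter T [(0.56, [152.8, 348.1])]
{'time': 1.3, 'joints': array([ 1.1,  0.5, -0. ,  1.5,  0. ,  1.1, -0.1]), 'qvel': array([ 0.,  0., -0.,  0.,  0.,  0., -0.]), 'tau': array([  0. , -51. ,  -0. , -23.8,   0. ,   0. ,  -0. ]), 'eef_pos': array([ 277. , -615.6,  303.9]), 'orientation': array([1. , 0.2, 0. , 0. ]), 'contact_force': array([-0.8, -0.1, -0.9]), 'ft_torque': array([ 0., -0.,  0.]), 'grasp_force': 0.0, 'width': 0.9969570969502599}
411.8606769109318 318.9377603899793 201.01574938173286 [[-0.9 -0.4  0. ]
 [-0.3  0.6 -0.7]
 [ 0.3 -0.6 -0.7]] [263.6 493.6 841.3]
484.95344363457576 310.5108243905563 194.37593873429515 [[ 0.  -1.  -0. ]
 [-1.  -0.  -0.1]
 [ 0.1  0.  -1. ]] [ 420.1 -125.8 1389.1]
```

View pics/s0.png

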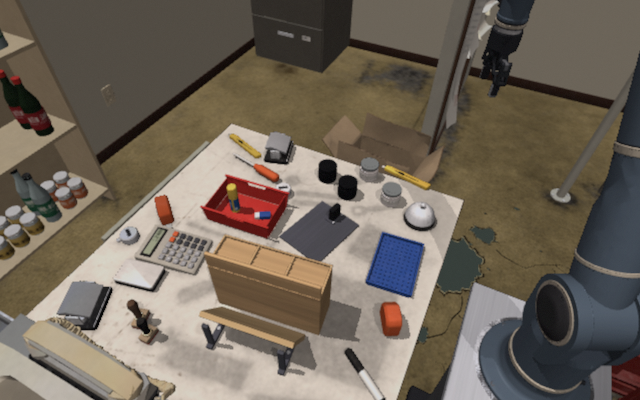

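View pics/t0.png

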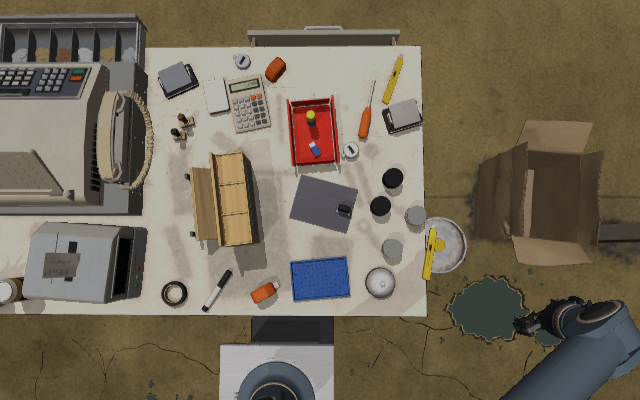

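The top view shows the stand at (col 233, row 197), with the rest to its left. The plate is at (325, 203) with its grip at (344, 209). Candidates for pots: grey-white (415, 215) and (392, 248), black look-alikes (392, 178) and (380, 205), and a bell (380, 282). I choose the two grey-white ones and check them in a close crop.

```bash
python3 - <<'E'
from h import *
np.set_printoptions(precision=1,suppress=True)
S=camera("scene");T=camera("top")
a=cv2.resize(T["img"][140:310,180:440],(780,510),interpolation=cv2.INTER_CUBIC)
cv2.imwrite("pics/c1.png",a[:,:,::-1])
b=cv2.resize(S["img"][145:245,270:450],None,fx=4.4,fy=4.4,interpolation=cv2.INTER_CUBIC)
cv2.imwrite("pics/c2.png",b[:,:,::-1])
for nm,p in(("S",S),("T",T)):
  for d in outline_of(p,"pot_0_mid"):
    r=d["region"];m=p["img"][r].mean(0);print(nm,round(d["score"],2),np.round(d["at"],1),r.sum(),m,onz(p,d["at"],25))
  for n in("pot_0_lid","pot_1_mid"):
    print(n,[(round(d["score"],2),np.round(d["at"],1).tolist()) for d in spot_point(p,n)])
for n in("plate_tip","plate_grip","header_top","bay_0"):
  print(n,[tri(S,s["at"],T,t["at"]) for s in spot_point(S,n)[:3] for t in spot_point(T,n)[:3]])
for n in("plate_tip","stand","rest"):
  for nm,p in(("S",S),("T",T)):
    for d in outline_of(p,n)[:1]:
      q=cv2.minAreaRect(np.argwhere(d["region"])[:,::-1].astype(np.float32));bx=cv2.boxPoints(q);print(n,nm,d["score"],bx.tolist(),d["region"].sum())
E
```

```text
Traceback (most recent call last):
ValueError: it knows: bay, header_top, plate_grip, plate_tip, pot_0_mid, pot_1_mid, pot_2_mid, rest, stand, stand_front, stand_rear, tally_counter
```

View pics/c1.png

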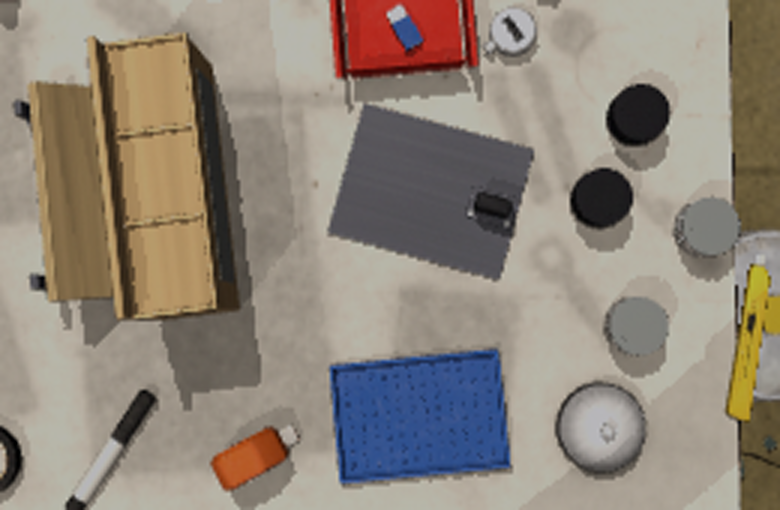

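View pics/c2.png

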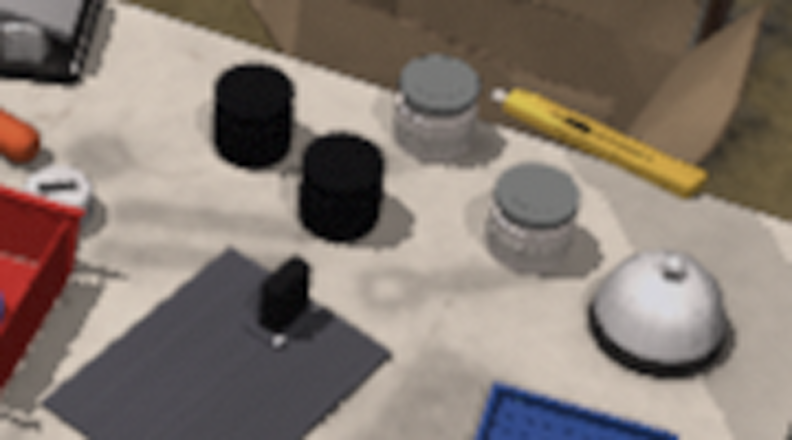

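The crops show two white pots with grey lids standing proud, in the top view at px (col 416, row 215) and (392, 248). The black ones are look-alikes. The plate corners are at px (302,174), (358,190), (346,233) and (290,218). The header's top edge runs from (211,153) to (220,246).

```bash
python3 - <<'E'
from h import *
np.set_printoptions(precision=1,suppress=True)
S=camera("scene");T=camera("top")
sp={(n,k):spot_point(p,n) for n in("plate_tip","plate_grip","header_top","bay_1","pot_0_mid","tally_counter") for k,p in(("S",S),("T",T))}
for n in("plate_tip","plate_grip","header_top","bay_1","pot_0_mid","tally_counter"):
  for s in sp[n,"S"][:3]:
    for t in sp[n,"T"][:3]: print(n,s["score"],t["score"],s["at"],t["at"],tri(S,s["at"],T,t["at"]))
C=lambda x,y:[140+y/3,180+x/3]
for n,z,pts in(("plate",5,[(365,103),(533,150),(498,280),(330,235)]),("header rear/front top",190,[(90,38),(117,318),(98,38),(128,318)]),("tray rim front",156,[(188,36),(215,307)]),("front bottom",0,[(240,308)]),("boardfoot/top",96,[(30,83),(50,298)]),("grip top",47,[(478,198),(508,213)]),("pot lid",50,[(708,226),(637,326)]),("tray front bottom end",0,[]),("blue tray corner",0,[(330,365),(497,350),(510,467)])):
  for q in pts: print(n,onz(T,C(*q),z))
E
```

```text
plate_tip 0.56 0.63 [250.8, 298.0] [196.0, 296.6] [570.5 -54.9 -12.9]
plate_tip 0.44 0.63 [304.1, 273.3] [196.0, 296.6] [ 621.9  -31.1 -291.4]
plate_grip 0.59 0.9 [210.4, 330.3] [207.2, 344.9] [ 539.5 -192.1   19.7]
header_top 0.63 0.57 [271.4, 260.9] [200.1, 214.3] [540.2 142.9 180.4]
bay_1 0.96 0.83 [253.7, 234.0] [231.4, 235.9] [520.1 120.9 226.1]
bay_1 0.96 0.69 [253.7, 234.0] [195.6, 235.3] [583.  110.5 166.8]
bay_1 0.96 0.68 [253.7, 234.0] [170.8, 231.2] [623.8 110.4 144.2]
bay_1 0.89 0.83 [263.2, 267.2] [231.4, 235.9] [498.9 106.5 183.4]
bay_1 0.89 0.69 [263.2, 267.2] [195.6, 235.3] [556.4  97.8 138.3]
bay_1 0.89 0.68 [263.2, 267.2] [170.8, 231.2] [592.2  99.8 130.4]
bay_1 0.8 0.83 [275.4, 309.3] [231.4, 235.9] [463.   92.2 150. ]
bay_1 0.8 0.69 [275.4, 309.3] [195.6, 235.3] [513.5  87.5 130.5]
bay_1 0.8 0.68 [275.4, 309.3] [170.8, 231.2] [543.7  93.2 144.1]
tally_counter 0.6 0.63 [195.0, 283.4] [153.1, 346.7] [ 694.4 -200.5   -0.3]
plate [631.8 -69.9   5. ]
plate [ 586.3 -230.9    5. ]
plate [ 462.2 -196.9    5. ]
plate [504.6 -37.2   5. ]
header rear/front top [658.8 154.4 190. ]
header rear/front top [424.6 126.  190. ]
header rear/front top [658.8 147.6 190. ]
header rear/front top [424.7 116.9 190. ]
tray rim front [667.2  77.3 156. ]
tray rim front [434.3  50.1 156. ]
front bottom [435.2  48.4   0. ]
boardfoot/top [636.2 229.8  96. ]
boardfoot/top [442.5 206.   96. ]
grip top [ 536.5 -176.6   47. ]
grip top [ 522.7 -204.2   47. ]
pot lid [ 510.8 -387.2   50. ]
pot lid [ 419.4 -320.9   50. ]
blue tray corner [381.7 -37.8   0. ]
blue tray corner [ 396.3 -195.9    0. ]
blue tray corner [ 287.6 -207.5    0. ]
```

```bash
cat >> h.py <<'E'
def down(ydir):
    "tool pointing down, closing line along ydir, half-turn nearest to present"
    p,R=pose(); best=None
    for s in(1,-1):
        y=np.array([*ydir,0.])*s;y/=np.linalg.norm(y);z=np.array([0,0,-1.]);x=np.cross(y,z)
        r=Ro.from_matrix(np.c_[x,y,z]);a=(R.inv()*r).magnitude()
        if best is None or a<best[0]: best=(a,r)
    return best[1]
sx=np.array([-0.12,0.993])
E
python3 - <<'E'
from h import *
np.set_printoptions(precision=3,suppress=True)
p,R=pose();print(R.as_matrix(),read_state()["joints"])
r=down(sx);print(to([542,136,304],r)); 
print(r.as_matrix(), r.inv().apply(np.array([542,136,304])-p)/200)
E
```

```text
[[ 0.912  0.41   0.   ]
 [ 0.41  -0.912 -0.   ]
 [ 0.     0.    -1.   ]] [ 1.119  0.469 -0.049  1.532  0.024  1.141 -0.082]
(array([ 2.75 , -2.883, -0.001]), array([ 0.   , -0.   ,  0.385]))
[[ 0.993  0.12   0.   ]
 [ 0.12  -0.993  0.   ]
 [ 0.     0.    -1.   ]] [ 1.766 -3.572 -0.   ]
```

```bash
python3 -m crank '[0.3,-0.3,0,0,0,0.1,0, 0.6,-0.6,0,0,0,0.25,0, 0.9,-0.95,0,0,0,0.385,0, 0.9,-0.95,0,0,0,0.385,0, 0.9,-0.95,0,0,0,0.385,0, 0.9,-0.95,0,0,0,0.385,0, 0.9,-0.95,0,0,0,0.385,0]' 20
python3 -m crank '[0.13,-0.27,0,0,0,0,0, 0.26,-0.54,0,0,0,0,0, 0.4,-0.8,0,0,0,0,0, 0.4,-0.8,0,0,0,0,0, 0.4,-0.8,0,0,0,0,0]'
python3 -m crank '[0.13,-0.27,0,0,0,0,0, 0.26,-0.54,0,0,0,0,0, 0.4,-0.8,0,0,0,0,0, 0.4,-0.8,0,0,0,0,0, 0.4,-0.8,0,0,0,0,0]'
python3 -m crank '[0.13,-0.27,0,0,0,0,0, 0.26,-0.54,0,0,0,0,0, 0.39,-0.8,0,0,0,0,0, 0.39,-0.8,0,0,0,0,0, 0.39,-0.8,0,0,0,0,0]'
python3 - <<'E'
from h import *
W=camera("wrist");save(W,"w1")
print([(d["score"],d["at"],onz(W,d["at"],190)) for d in spot_point(W,"header_top")])
E
```

```text
time: 3.02
eef_pos: [362.4, -370.3, 304.0]
orientation: [0.998, 0.059, -0.0, 0.0]
contact_force: [0.9, 0.0, 0.9]
width: 0.998
grasp_force: 0.0
time: 3.65
eef_pos: [423.2, -201.8, 303.8]
orientation: [0.998, 0.059, -0.0, 0.0]
contact_force: [-0.1, -0.9, 0.2]
width: 1.003
grasp_force: 0.0
time: 4.28
eef_pos: [483.6, -34.0, 303.5]
orientation: [0.998, 0.058, -0.0, 0.0]
contact_force: [0.8, -0.1, -0.0]
width: 1.002
grasp_force: 0.0
time: 4.9
eef_pos: [542.2, 133.8, 303.3]
orientation: [0.998, 0.058, -0.001, 0.001]
contact_force: [-0.0, -1.1, 0.5]
width: 1.002
grasp_force: 0.0
[(0.71, [220.2, 308.3], array([543.20035717, 143.44924638, 190.        ]))]
```

View pics/w1.png

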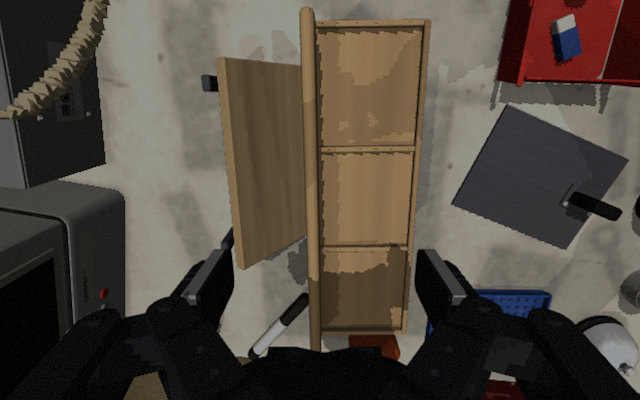

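The wrist view shows the header's top edge running from about (307,12) to (315,340). The top edge of the rest's board runs from (220,60) to (242,265). The jaw straddles the header.

```bash
cat >> h.py <<'E'
E
python3 - <<'E'
from h import *
np.set_printoptions(precision=3,suppress=True)
W=camera("wrist")
a,b=onz(W,[12,307],190),onz(W,[340,314],190);print(a,b)
f=[onz(W,[22,429],156),onz(W,[333,405],156)];print(f)
c,d=onz(W,[60,219],96),onz(W,[265,238],96);print(c,d)
p,R=pose();print(R.as_matrix())
for u in(a-b,f[0]-f[1],c-d): print(np.degrees(np.arctan2(u[1],u[0])),np.linalg.norm(u))
m=(a+b)/2;print("mid",m)
E
```

```text
[658.545 155.608 190.   ] [451.084 129.803 190.   ]
[array([669.22 ,  82.389, 156.   ]), array([435.85 ,  51.737, 156.   ])]
[635.929 230.409  96.   ] [447.667 208.588  96.   ]
[[ 0.993  0.116 -0.   ]
 [ 0.116 -0.993 -0.001]
 [-0.     0.001 -1.   ]]
7.090341147685615 209.05909980126503
7.482900032867394 235.3748192904949
6.611607659180744 189.52203162308592
mid [554.814 142.705 190.   ]
```

```bash
python3 -m crank '[0.004,-0.036,0,0,0,0,0, 0.004,-0.036,0.12,0,0,0,0, 0.004,-0.036,0.24,0,0,0,0, 0.004,-0.036,0.346,0,0,0,0, 0.004,-0.036,0.346,0,0,0,0.3, 0.004,-0.036,0.346,0,0,0,0.6, 0.004,-0.036,0.346,0,0,0,0.8, 0.004,-0.036,0.346,0,0,0,1, 0.004,-0.036,0.346,0,0,0,1]' 25
python3 -m crank '[0,0,0,0,0,0,1, 0,0,0,0,0,0,1, 0,0,0,0,0,0,1, 0,0,0,0,0,0,1]' 25
python3 - <<'E'
from h import *
print(read_state()["joints"])
# arc rows: pivot rear edge in tool frame
p,R=pose(); P=np.array([542.5,145,0.]);n=np.array([-.122,.9925,0]);ax=np.cross([0,0,1],n) # z->n rotation
for th in (2,5,10,15,20,25,30,35):
    q=Ro.from_rotvec(ax*np.radians(th)); print(th,*to(P+q.apply(p-P),q*R))
E
```

```text
time: 6.18
eef_pos: [542.2, 143.4, 235.5]
orientation: [0.998, 0.06, 0.001, 0.001]
contact_force: [-0.7, -2.3, 3.8]
width: 0.087
grasp_force: 25.5
time: 6.68
eef_pos: [542.2, 143.5, 235.5]
orientation: [0.998, 0.06, 0.001, 0.0]
contact_force: [-0.5, -2.2, 5.0]
width: 0.093
grasp_force: 25.8
[ 0.00313206  0.38986991 -0.42946708  1.86339832  0.20027171  0.92951797
 -1.96887967]
2 [-0.0001 -0.0411  0.0004] [-0.0444  0.0001 -0.0001]
5 [-0.0002 -0.1026  0.0038] [-1.111e-01  2.000e-04 -1.000e-04]
10 [-0.0005 -0.2046  0.0165] [-0.2222  0.0005 -0.0003]
15 [-0.0007 -0.305   0.038 ] [-0.3333  0.0007 -0.0004]
20 [-0.0009 -0.4032  0.0682] [-0.4444  0.0009 -0.0005]
25 [-0.0012 -0.4983  0.1068] [-0.5555  0.0012 -0.0006]
30 [-0.0014 -0.5898  0.1536] [-0.6666  0.0014 -0.0008]
35 [-0.0017 -0.6768  0.2082] [-0.7778  0.0017 -0.0009]
```

```bash
python3 -m crank '[0,-0.02,0,-0.022,0,0,1, 0,-0.041,0,-0.044,0,0,1, 0,-0.072,0.002,-0.078,0,0,1, 0,-0.103,0.004,-0.111,0,0,1, 0,-0.154,0.01,-0.167,0,0,1, 0,-0.205,0.0165,-0.222,0,0,1, 0,-0.205,0.0165,-0.222,0,0,1]'
python3 - <<'E'
from h import *
S=camera("scene");save(S,"s2",(180,400,160,400),3)
s=read_state();print(s["joints"],s["ft_torque"])
E
```

```text
time: 7.55
eef_pos: [536.9, 185.6, 232.1]
orientation: [0.994, 0.061, 0.006, 0.088]
contact_force: [-0.2, -2.9, 8.5]
width: 0.089
grasp_force: 26.7
[-0.18274037  0.41652968 -0.37679766  1.83292898  0.36606692  1.02171425
 -2.19322559] [-7.10233708e-01  2.19205590e-01  2.70082597e-04]
```

View pics/s2.png

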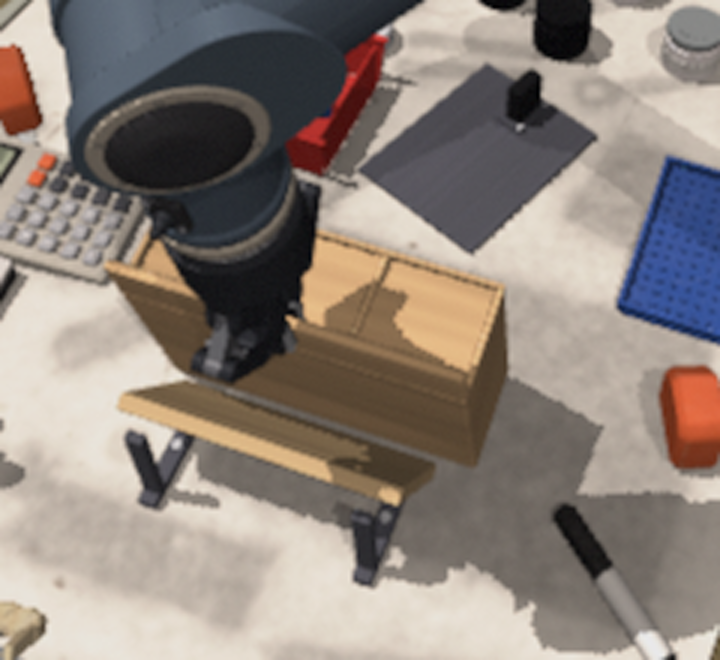

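It tips cleanly about the rear edge: at 10° the header is held in the jaw and the stand is clear of the rest's board. I'll continue in 10° pieces, watching J7.

```bash
python3 -m crank '[0,-0.051,0.001,-0.055,0,0,1, 0,-0.103,0.004,-0.111,0,0,1, 0,-0.154,0.01,-0.167,0,0,1, 0,-0.205,0.0165,-0.222,0,0,1, 0,-0.205,0.0165,-0.222,0,0,1]'
python3 -c "
from h import *
s=read_state();print(s['joints'])"
```

```text
time: 8.22
eef_pos: [532.0, 225.2, 221.7]
orientation: [0.983, 0.06, 0.011, 0.174]
contact_force: [-1.4, -1.0, 9.8]
width: 0.089
grasp_force: 27.6
[-0.34723654  0.47581977 -0.33531296  1.78957092  0.49864543  1.14194316
 -2.37581941]
```

```bash
python3 -m crank '[0,-0.051,0.001,-0.055,0,0,1, 0,-0.103,0.004,-0.111,0,0,1, 0,-0.154,0.01,-0.167,0,0,1, 0,-0.205,0.0165,-0.222,0,0,1, 0,-0.205,0.0165,-0.222,0,0,1]'
python3 -c "
from h import *
s=read_state();print(s['joints'],s['ft_torque'])"
```

```text
time: 8.85
eef_pos: [527.4, 262.5, 204.3]
orientation: [0.964, 0.059, 0.016, 0.258]
contact_force: [-1.8, 0.0, 8.8]
width: 0.088
grasp_force: 28.9
[-0.48861176  0.55949481 -0.29669896  1.73572298  0.59562664  1.27476896
 -2.51336161] [-0.72796593  0.0051098  -0.08039009]
```

```bash
python3 -m crank '[0,-0.03,0.0005,-0.033,0,0,1, 0,-0.06,0.0015,-0.066,0,0,1, 0,-0.092,0.003,-0.1,0,0,1, 0,-0.103,0.004,-0.111,0,0,1, 0,-0.103,0.004,-0.111,0,0,1]'
python3 -c "
from h import *
s=read_state();print(s['joints'],s['ft_torque'])
S=camera('scene');save(S,'s3',(180,400,160,400),3)"
```

```text
time: 9.48
eef_pos: [525.4, 279.0, 193.9]
orientation: [0.952, 0.058, 0.018, 0.3]
contact_force: [-1.2, 1.7, 7.7]
width: 0.083
grasp_force: 27.1
[-0.55330982  0.60650133 -0.27193012  1.70607828  0.6302991   1.34051117
 -2.56515918] [-0.49106751  0.07842637 -0.04636223]
```

View pics/s3.png

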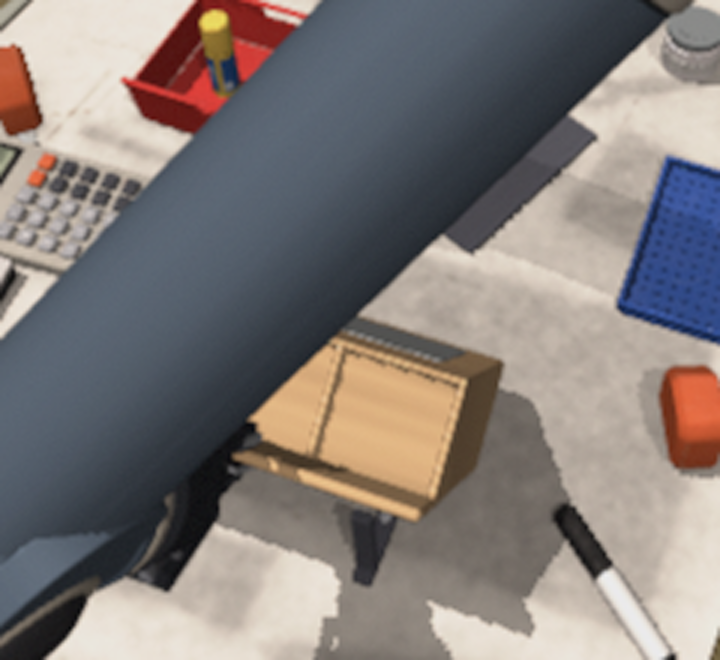

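The stand leans on the rest at about 35° (crop: tray tilted, header at about (340,490)). I'll release it and back off along the tool axis.

```bash
python3 -m crank '[0,0,0,0,0,0,0.7, 0,0,0,0,0,0,0.5, 0,0,0,0,0,0,0.5, 0,0,-0.05,0,0,0,0.5, 0,0,-0.15,0,0,0,0.5, 0,0,-0.3,0,0,0,0.5, 0,0,-0.5,0,0,0,0.5, 0,0,-0.5,0,0,0,0.5]'
python3 - <<'E'
from h import *
np.set_printoptions(precision=3,suppress=True)
print(read_state()["joints"])
gx=np.array([.264,.964]); gy=np.array([-.964,.264])
# tool down with y = plate y ; both half turns
p,R=pose()
for s in(1,-1):
    y=np.array([*gy,0])*s;y/=np.linalg.norm(y);z=np.array([0,0,-1.]);x=np.cross(y,z);r=Ro.from_matrix(np.c_[x,y,z])
    print(s,(R.inv()*r).as_rotvec(degrees=True),to([545,130,330],r),to([530,-192,230],r))
    print("seq: rem in new frame",r.inv().apply(np.array([530,-192,230])-np.array([545,130,330]))/200)
E
```

```text
time: 10.52
eef_pos: [518.2, 339.7, 278.7]
orientation: [0.953, 0.059, 0.021, 0.297]
contact_force: [0.1, -0.2, -0.1]
width: 0.501
grasp_force: 0.0
[-0.616  0.564 -0.298  1.557  0.576  1.523 -2.524]
1 [ 22.32  -33.978 108.416] (array([0.004, 1.016, 0.389]), array([ 0.496, -0.755,  2.409])) (array([-0.273,  2.04 ,  1.701]), array([ 0.496, -0.755,  2.409]))
seq: rem in new frame [ 1.573 -0.353  0.5  ]
-1 [ 30.627  20.118 -65.486] (array([0.004, 1.016, 0.389]), array([ 0.681,  0.447, -1.455])) (array([-0.273,  2.04 ,  1.701]), array([ 0.681,  0.447, -1.455]))
seq: rem in new frame [-1.573  0.353  0.5  ]
```

```bash
python3 -m crank '[0,0.15,0.05,0.05,0.04,-0.12,0.3, 0.0,0.35,0.13,0.12,0.08,-0.26,0.2, 0.0,0.55,0.22,0.2,0.13,-0.42,0.2, 0,0.75,0.3,0.27,0.18,-0.58,0.2, 0.0,0.92,0.35,0.34,0.223,-0.727,0.2, 0,0.92,0.35,0.34,0.223,-0.727,0.2, 0,0.92,0.35,0.34,0.223,-0.727,0.2, 0,0.92,0.35,0.34,0.223,-0.727,0.2]'
python3 - <<'E'
from h import *
np.set_printoptions(precision=3,suppress=True)
print(read_state()["joints"])
gy=np.array([-.964,.264]);r=down(gy);print(to([545,0,280],r)); print(r.as_matrix(),r.inv().apply(np.array([530,-192,230])-np.array([545,0,280]))/200)
E
```

```text
time: 11.52
eef_pos: [541.0, 147.7, 322.5]
orientation: [0.923, 0.351, 0.007, 0.159]
contact_force: [0.2, -0.0, 0.0]
width: 0.799
grasp_force: 0.0
[-0.145  0.297 -0.405  1.796  0.475  1.16  -1.593]
(array([-0.444,  0.469,  0.417]), array([ 0.339,  0.235, -0.728]))
[[ 0.264  0.964  0.   ]
 [ 0.964 -0.264  0.   ]
 [ 0.     0.    -1.   ]] [-0.946  0.181  0.25 ]
```

```bash
python3 -m crank '[-0.11,0.12,0.1,0.08,0.06,-0.18,0, -0.22,0.24,0.2,0.17,0.12,-0.36,0, -0.33,0.36,0.31,0.25,0.18,-0.54,0, -0.444,0.469,0.417,0.339,0.235,-0.728,0, -0.444,0.469,0.417,0.339,0.235,-0.728,0, -0.444,0.469,0.417,0.339,0.235,-0.728,0]'
python3 -m crank '[-0.25,0.05,0.05,0,0,0,0, -0.5,0.1,0.1,0,0,0,0, -0.75,0.14,0.2,0,0,0,0, -0.946,0.18,0.25,0,0,0,0, -0.946,0.18,0.25,0,0,0,0, -0.946,0.18,0.25,0,0,0,0]'
python3 - <<'E'
from h import *
np.set_printoptions(precision=3,suppress=True)
W=camera("wrist");save(W,"w2");S=camera("scene")
for p,z in((W,30),(S,30)):
  print([(d["score"],d["at"],onz(p,d["at"],z)) for d in spot_point(p,"plate_grip")])
for k in("stand_rear","stand_front","rest","header_top"): print(k,[(d["score"],d["at"]) for d in spot_point(S,k)])
p,R=pose();print(R.as_matrix(),p,read_state()["joints"])
E
```

```text
time: 12.28
eef_pos: [545.2, -0.2, 280.3]
orientation: [0.796, 0.606, 0.0, 0.0]
contact_force: [-0.5, 0.9, 0.1]
width: 0.998
grasp_force: 0.0
time: 13.02
eef_pos: [530.4, -190.9, 231.1]
orientation: [0.795, 0.607, 0.001, 0.0]
contact_force: [0.4, 0.6, -0.2]
width: 0.998
grasp_force: 0.0
[(0.81, [182.8, 323.0], array([ 531.242, -189.307,   30.   ]))]
[(0.8, [208.5, 332.1], array([ 538.639, -190.714,   30.   ]))]
stand_rear []
stand_front [(0.8, [284.8, 277.7])]
rest []
header_top [(0.64, [332.3, 237.1])]
[[ 0.266  0.964  0.001]
 [ 0.964 -0.266 -0.   ]
 [-0.     0.001 -1.   ]] [ 529.553 -193.224  230.841] [ 0.586  0.395 -0.397  1.863  0.188  0.919 -0.167]
```

View pics/w2.png

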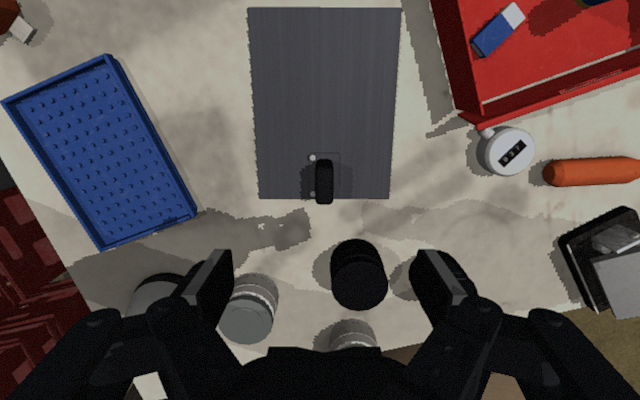

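The wrist view shows the grip at (323,182), in line between the fingers, with the plate square to the tool. I'll descend and grasp it.

```bash
python3 -m crank '[0.01,0,0.25,0,0,0,0, 0.014,0,0.5,0,0,0,0, 0.014,0,0.65,0,0,0,0.2, 0.014,0,0.73,0,0,0,0.4, 0.014,0,0.73,0,0,0,0.6, 0.014,0,0.73,0,0,0,0.8, 0.014,0,0.73,0,0,0,1, 0.014,0,0.73,0,0,0,1, 0.014,0,0.73,0,0,0,1]' 40
python3 - <<'E'
from h import *
np.set_printoptions(precision=3,suppress=True)
n=np.array([-.122,.9925]);F=np.array([542,150.]) # foot line mid
p,R=pose();print(p,R.as_matrix())
S=camera("scene");T=camera("top")
sf=spot_point(S,"stand_front");st=spot_point(T,"stand_front");print([(d["score"],d["at"]) for d in sf+st])
if sf and st: print(tri(S,sf[0]["at"],T,st[0]["at"]))
th=np.arctan2(n[1],n[0]); 
pre=F-n*(145+110);gp=F-n*(145+18)
q=down([-n[1],n[0]])
for g in(pre,gp): print(g,to([*g,p[2]],q), q.inv().apply(np.array([*(gp-pre),0]))/200)
E
```

```text
time: 14.55
eef_pos: [531.1, -191.3, 86.0]
orientation: [0.796, 0.605, 0.001, 0.002]
contact_force: [-0.5, 0.3, 7.2]
width: 0.18
grasp_force: 40.5
[ 531.141 -191.297   86.007] [[ 0.267  0.964  0.003]
 [ 0.964 -0.267 -0.001]
 [-0.     0.003 -1.   ]]
[(0.86, [283.8, 275.3]), (0.91, [199.5, 245.4])]
[553.509  85.055  44.457]
[ 573.11  -103.088] (array([0.481, 0.084, 0.   ]), array([ 0.004,  0.001, -0.5  ])) [ 0.46 -0.    0.  ]
[561.886 -11.778] (array([ 0.906, -0.092, -0.001]), array([ 0.004,  0.001, -0.5  ])) [ 0.46 -0.    0.  ]
```

```bash
python3 -m crank '[0.06,0.01,0,0,0,-0.06,1, 0.12,0.02,0,0,0,-0.12,1, 0.18,0.03,0,0,0,-0.19,1, 0.24,0.042,0,0,0,-0.25,1, 0.3,0.052,0,0,0,-0.31,1, 0.36,0.063,0,0,0,-0.37,1, 0.42,0.073,0,0,0,-0.44,1, 0.481,0.084,0,0,0,-0.5,1, 0.481,0.084,0,0,0,-0.5,1]'
python3 - <<'E'
from h import *
np.set_printoptions(precision=3,suppress=True)
T=camera("top");S=camera("scene")
pt=[spot_point(p,"plate_tip") for p in(T,S)];print([[ (d["score"],onz(p,d["at"],2.5)) for d in q] for p,q in zip((T,S),pt)])
n=np.array([-.122,.9925]);F=np.array([542,150.])
p,R=pose();print(p,R.as_matrix(),read_state()["joints"]); gp=F-n*163; print(to([*gp,p[2]]))
im=np.vstack([cv2.resize(T["img"][140:290,180:420],(480,300)),cv2.resize(S["img"][200:350,200:440],(480,300))]);cv2.imwrite("pics/c3.png",im[:,:,::-1])
E
```

```text
time: 15.88
eef_pos: [573.5, -103.7, 86.0]
orientation: [0.662, 0.749, 0.001, 0.002]
contact_force: [-0.3, -2.0, 5.4]
width: 0.179
grasp_force: 40.4
[[(0.74, array([561.784,  38.704,   2.5  ]))], [(0.68, array([557.043,  38.309,   2.5  ]))]]
[ 573.44  -103.701   86.023] [[-0.122  0.992  0.004]
 [ 0.992  0.122 -0.002]
 [-0.002  0.004 -1.   ]] [ 0.42   0.63  -0.42   1.91   0.396  0.678 -0.118]
(array([ 0.463, -0.001, -0.001]), array([0., 0., 0.]))
```

View pics/c3.png

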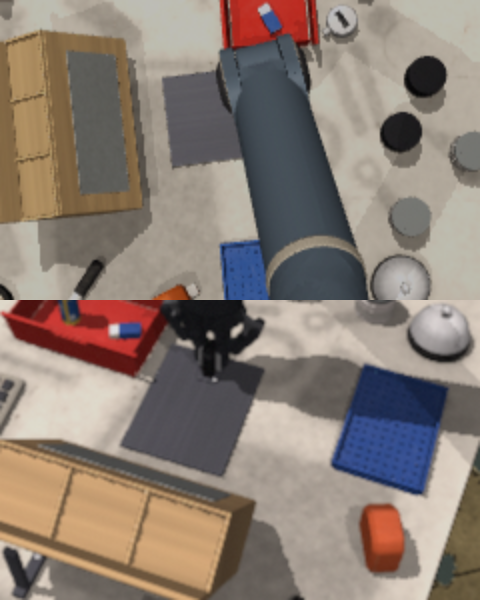

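The plate is square with the leaning stand, its tip at about y=39. I'll slide it in 94 mm slowly.

```bash
python3 -m crank '[0.05,0,0,0,0,0,1, 0.1,0,0,0,0,0,1, 0.15,0,0,0,0,0,1, 0.2,0,0,0,0,0,1, 0.25,0,0,0,0,0,1, 0.3,0,0,0,0,0,1, 0.34,0,0,0,0,0,1, 0.37,0,0,0,0,0,1, 0.4,0,0,0,0,0,1]'
python3 -m crank '[0.015,0,0,0,0,0,1, 0.03,0,0,0,0,0,1, 0.045,0,0,0,0,0,1, 0.06,0,0,0,0,0,1, 0.07,0,0,0,0,0,1, 0.07,0,0,0,0,0,1, 0.07,0,0,0,0,0,1]'
python3 - <<'E'
from h import *
np.set_printoptions(precision=3,suppress=True)
T=camera("top");S=camera("scene")
for nm in("stand_front","plate_tip","plate_grip"):
  q=[spot_point(p,nm) for p in(S,T)];print(nm,[(d["score"],d["at"]) for k in q for d in k[:2]], tri(S,q[0][0]["at"],T,q[1][0]["at"]) if q[0] and q[1] else "")
n=np.array([-.122,.9925]);p,R=pose();print(p,"tip at",p[:2]+n*145, R.as_matrix())
E
```

```text
time: 17.2
eef_pos: [563.7, -26.6, 86.0]
orientation: [0.664, 0.748, -0.0, 0.003]
contact_force: [1.1, -6.9, 7.3]
width: 0.183
grasp_force: 40.6
time: 18.08
eef_pos: [562.0, -12.3, 86.0]
orientation: [0.664, 0.748, -0.0, 0.003]
contact_force: [0.4, -6.3, 7.3]
width: 0.18
grasp_force: 40.6
stand_front [(0.71, [285.9, 277.5]), (0.81, [201.5, 247.1]), (0.53, [173.8, 193.8])] [549.506  82.041  34.037]
plate_tip [] 
plate_grip [(0.87, [256.1, 292.4]), (0.64, [203.1, 197.0]), (0.49, [248.0, 385.3])] [496.31  151.499 278.843]
[561.987 -12.372  86.033] tip at [544.297 131.541] [[-0.119  0.993  0.004]
 [ 0.993  0.119 -0.004]
 [-0.004  0.003 -1.   ]]
```

```bash
python3 -m crank '[0.01,0,0,0,0,0,1, 0.02,0,0,0,0,0,1, 0.02,0,0,0,0,0,1, 0.02,0,0,0,0,0,0.6, 0.02,0,0,0,0,0,0.4, 0.02,0,0,0,0,0,0.4, 0.02,0,-0.1,0,0,0,0.4, 0.02,0,-0.3,0,0,0,0.4, 0.02,0,-0.6,0,0,0,0.4, 0.02,0,-0.95,0,0,0,0.4]'
python3 - <<'E'
from h import *
np.set_printoptions(precision=3,suppress=True)
p,R=pose();print(p,read_state()["joints"])
G=Ro.from_quat([.953,.059,.020,.2985]);pg=np.array([525.4,279,193.9]);pr=pg-100*G.as_matrix()[:,2];print(pr,G.as_matrix()[:,2])
rv=(R.inv()*G).as_rotvec()/np.radians(45);print(rv)
print(to([545,140,335],None)); H=R*Ro.from_rotvec(rv/2*np.radians(45)); print(H.inv().apply(pr-np.array([545,140,335]))/200)
E
```

```text
time: 19.73
eef_pos: [559.6, -5.2, 269.9]
orientation: [0.662, 0.749, 0.0, 0.001]
contact_force: [0.8, -0.1, 0.0]
width: 0.599
grasp_force: 0.0
[559.557  -5.21  269.922] [ 0.36   0.366 -0.54   1.827  0.22   1.007 -0.145]
[518.074 335.591 276.021] [ 0.073 -0.566 -0.821]
[-0.607 -0.603  1.932]
(array([ 0.729,  0.017, -0.326]), array([0., 0., 0.]))
[ 0.72  -0.737 -0.015]
```

```bash
python3 -m crank '[0.05,0,-0.1,-0.04,-0.04,0.12,0.4, 0.15,0.005,-0.2,-0.08,-0.08,0.25,0.4, 0.3,0.01,-0.32,-0.13,-0.13,0.41,0.4, 0.45,0.01,-0.326,-0.18,-0.18,0.57,0.4, 0.6,0.017,-0.326,-0.24,-0.24,0.76,0.5, 0.729,0.017,-0.326,-0.3,-0.3,0.966,0.5, 0.729,0.017,-0.326,-0.3,-0.3,0.966,0.5, 0.729,0.017,-0.326,-0.3,-0.3,0.966,0.5]'
python3 - <<'E'
from h import *
np.set_printoptions(precision=3,suppress=True)
G=Ro.from_quat([.953,.059,.020,.2985]);pr=np.array([518,335.6,276]);print(read_state()["joints"],to(pr,G))
E
```

```text
time: 20.72
eef_pos: [545.4, 139.1, 333.0]
orientation: [0.882, 0.442, 0.01, 0.162]
contact_force: [0.8, 0.0, 0.3]
width: 0.501
grasp_force: 0.0
[-0.108  0.277 -0.428  1.8    0.489  1.136 -1.383] (array([ 0.721, -0.738, -0.024]), array([-0.307, -0.3  ,  0.967]))
```

```bash
python3 -m crank '[0.1,-0.1,-0.05,-0.05,-0.05,0.15,0.5, 0.25,-0.25,-0.08,-0.1,-0.1,0.32,0.5, 0.4,-0.4,-0.1,-0.16,-0.16,0.5,0.5, 0.56,-0.57,-0.07,-0.22,-0.22,0.7,0.5, 0.721,-0.738,-0.024,-0.307,-0.3,0.967,0.5, 0.721,-0.738,-0.024,-0.307,-0.3,0.967,0.5, 0.721,-0.738,-0.024,-0.307,-0.3,0.967,0.5, 0.721,-0.738,-0.024,-0.307,-0.3,0.967,0.5]'
python3 - <<'E'
from h import *
np.set_printoptions(precision=3,suppress=True)
G=Ro.from_quat([.953,.059,.020,.2985]);pr=np.array([525.4,279,193.9]);print(read_state()["joints"],to(pr,G))
W=camera("wrist");save(W,"w3")
print([(d["score"],d["at"],proj(W,pr+54*G.as_matrix()[:,2])) for d in spot_point(W,"header_top")])
E
```

```text
time: 21.72
eef_pos: [519.4, 333.8, 276.6]
orientation: [0.953, 0.057, 0.02, 0.298]
contact_force: [0.9, -0.5, -0.3]
width: 0.502
grasp_force: 0.0
[-0.596  0.565 -0.316  1.564  0.586  1.523 -2.531] (array([-0.005, -0.009,  0.497]), array([-0.   ,  0.001, -0.005]))
[(0.91, [204.7, 319.0], [np.float64(203.8039653969301), np.float64(322.2367710563625)])]
```

View pics/w3.png

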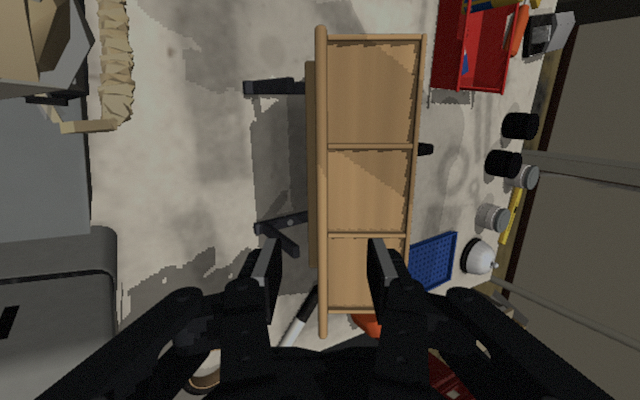

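The header sits centred between the fingers at (321,205), with its tray clear. I'll close on it and lower the stand.

```bash
python3 -m crank '[0,-0.007,0.1,0,0,0,0.5, 0,-0.007,0.25,0,0,0,0.5, 0,-0.007,0.4,0,0,0,0.5, 0,-0.007,0.48,0,0,0,0.5, 0,-0.007,0.48,0,0,0,0.7, 0,-0.007,0.48,0,0,0,0.9, 0,-0.007,0.48,0,0,0,1, 0,-0.007,0.48,0,0,0,1, 0,-0.007,0.48,0,0,0,1]' 25
python3 -m crank '[0,0,0,0,0,0,1, 0,0.026,0,0.028,0,0,1, 0,0.051,0.001,0.055,0,0,1, 0,0.103,0.005,0.111,0,0,1, 0,0.154,0.011,0.167,0,0,1, 0,0.205,0.019,0.222,0,0,1, 0,0.205,0.019,0.222,0,0,1]'
python3 - <<'E'
from h import *
print(read_state()["joints"])
E
```

```text
time: 22.95
eef_pos: [525.5, 281.9, 197.1]
orientation: [0.952, 0.058, 0.02, 0.3]
contact_force: [-1.6, -4.8, 5.2]
width: 0.084
grasp_force: 25.6
time: 23.82
eef_pos: [530.0, 246.7, 218.3]
orientation: [0.975, 0.059, 0.016, 0.212]
contact_force: [-0.6, 1.5, 7.0]
width: 0.092
grasp_force: 31.4
[-0.41175105  0.51037866 -0.33002759  1.75963776  0.55140525  1.21028789
 -2.45374824]
```

```bash
python3 -m crank '[0,0.051,0.001,0.055,0,0,1, 0,0.103,0.005,0.111,0,0,1, 0,0.154,0.011,0.167,0,0,1, 0,0.154,0.011,0.167,0,0,1, 0,0.154,0.011,0.167,0,0,1]'
python3 -m crank '[0,0.04,-0.001,0.043,0,0,1, 0,0.08,0,0.086,0,0,1, 0,0.12,0.003,0.13,0,0,1, 0,0.16,0.007,0.172,0,0,1, 0,0.16,0.007,0.172,0,0,1]'
python3 - <<'E'
from h import *
T=camera("top");S=camera("scene")
print(read_state()["ft_torque"])
a=cv2.resize(S["img"][180:360,180:440],(780,540),interpolation=cv2.INTER_CUBIC)
cv2.imwrite("pics/s5.png",a[:,:,::-1])
E
```

```text
time: 24.45
eef_pos: [533.2, 219.9, 230.1]
orientation: [0.987, 0.061, 0.013, 0.148]
contact_force: [-3.8, 2.2, 12.8]
width: 0.087
grasp_force: 35.8
time: 25.08
eef_pos: [537.3, 188.3, 239.4]
orientation: [0.995, 0.06, 0.009, 0.081]
contact_force: [-5.6, 0.8, 19.4]
width: 0.088
grasp_force: 34.0
[-1.07637388  1.08941686 -0.2257569 ]
```

View pics/s5.png

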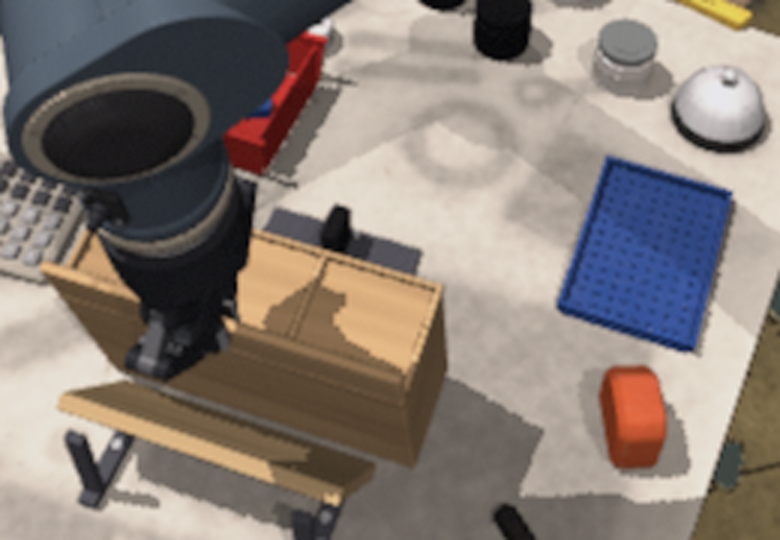

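The stand is at about 9° and coming down on the plate. The grip presses downward at 19 N, so I'll lift the hand about 3 mm while finishing the turn.

```bash
python3 -m crank '[0,0,-0.012,0,0,0,1, 0,0.045,-0.017,0.05,0,0,1, 0,0.09,-0.018,0.1,0,0,1, 0,0.14,-0.016,0.15,0,0,1, 0,0.18,-0.014,0.195,0,0,1, 0,0.18,-0.014,0.195,0,0,1]'
python3 - <<'E'
from h import *
print(read_state()["ft_torque"],read_state()["joints"])
E
```

```text
time: 25.92
eef_pos: [541.5, 151.4, 244.7]
orientation: [0.998, 0.06, 0.003, 0.006]
contact_force: [-1.3, -2.5, 5.3]
width: 0.085
grasp_force: 26.3
[-0.76475918  0.19966733  0.04985798] [-0.00750672  0.38180887 -0.43935601  1.85210996  0.21298439  0.95030233
 -1.99430564]
```

```bash
python3 -m crank '[0,0,0,0,0,0,0.8, 0,0,0,0,0,0,0.6, 0,0,0,0,0,0,0.5, 0,0,0,0,0,0,0.5, 0,0,-0.1,0,0,0,0.4, 0,0,-0.25,0,0,0,0.4, 0,0,-0.4,0,0,0,0.4, 0,0,-0.4,0,0,0,0.4]'
python3 - <<'E'
from h import *
np.set_printoptions(precision=2,suppress=True)
W=camera("wrist");T=camera("top");S=camera("scene")
a=np.vstack([cv2.resize(W["img"],(480,300)),cv2.resize(S["img"][200:350,200:440],(480,300))])
cv2.imwrite("pics/c4.png",a[:,:,::-1])
for nm in("header_top","plate_grip","bay_1","stand","stand_front"):
  for k,p in(("W",W),("T",T),("S",S)): print(nm,k,[(d["score"],d["at"],onz(p,d["at"],{"header_top":195,"plate_grip":30,"bay_1":155,"stand":5,"stand_front":5}[nm])) for d in spot_point(p,nm)])
p,R=pose();print(p,R.as_matrix(),read_state()["joints"])
E
```

```text
time: 26.92
eef_pos: [541.6, 155.2, 326.1]
orientation: [0.998, 0.062, 0.004, 0.006]
contact_force: [0.1, 1.2, -0.0]
width: 0.602
grasp_force: 0.0
header_top W [(0.57, [212.4, 335.1], array([544.39, 146.08, 195.  ]))]
header_top T [(0.8, [199.9, 209.2], array([538.49, 152.12, 195.  ]))]
header_top S [(0.94, [272.7, 260.3], array([534.32, 153.82, 195.  ]))]
plate_grip W [(0.64, [164.2, 455.7], array([562.21,  -4.87,  30.  ]))]
plate_grip T [(0.59, [193.5, 276.1], array([573.21,   1.09,  30.  ]))]
plate_grip S [(0.45, [256.8, 292.5], array([558.23,  -5.81,  30.  ]))]
bay_1 W [(0.87, [282.4, 377.5], array([468.86,  96.11, 155.  ])), (0.7, [193.8, 386.0], array([550.55, 103.53, 155.  ])), (0.57, [98.0, 385.1], array([623.41, 117.65, 155.  ]))]
bay_1 T [(0.97, [197.2, 233.3], array([549.49,  99.42, 155.  ])), (0.9, [229.3, 234.1], array([467.21,  95.67, 155.  ])), (0.65, [170.8, 227.6], array([618.07, 115.63, 155.  ]))]
bay_1 S [(0.92, [263.0, 264.4], array([555.73, 109.58, 155.  ])), (0.74, [252.6, 231.5], array([628.56, 117.69, 155.  ])), (0.62, [278.5, 307.5], array([462.44, 103.2 , 155.  ]))]
stand W [(0.87, [158.1, 358.1], array([550.98, 108.71,   5.  ]))]
stand T [(0.97, [202.1, 244.1], array([551.07,  95.33,   5.  ])), (0.64, [198.4, 208.9], array([561.67, 197.32,   5.  ]))]
stand S [(0.83, [305.7, 272.7], array([543.41, 116.26,   5.  ])), (0.26, [253.3, 289.5], array([578.99, -27.17,   5.  ]))]
stand_front W []
stand_front T [(0.8, [202.3, 251.3], array([550.51,  74.56,   5.  ])), (0.42, [206.2, 241.7], array([539.23, 102.04,   5.  ]))]
stand_front S []
[540.63 154.21 323.68] [[ 0.99  0.12  0.  ]
 [ 0.12 -0.99 -0.01]
 [ 0.    0.01 -1.  ]] [ 0.01  0.3  -0.46  1.76  0.16  1.11 -1.95]
```

View pics/c4.png

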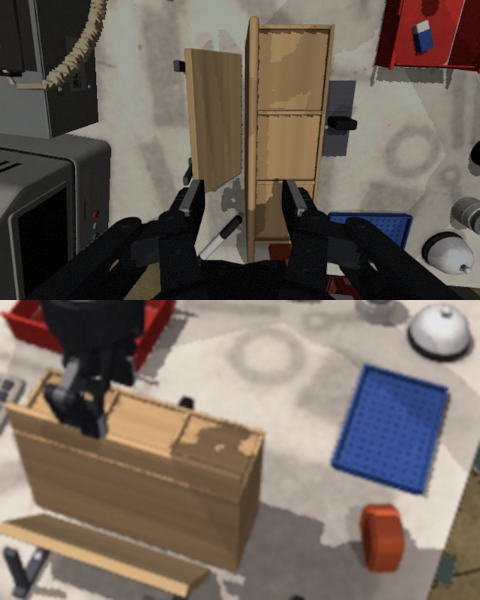

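```bash
python3 - <<'E'
from h import *
np.set_printoptions(precision=3,suppress=True)
W=camera("wrist");p,R=pose()
c=-np.array(W["R"]).T@np.array(W["t"]);print("cam in tool",R.inv().apply(c-p))
n=np.array([-.122,.9925])
for s in (1,-1):
    y=np.array([-n[1],n[0],0])*s;y/=np.linalg.norm(y);z=np.array([0,0,-1.]);x=np.cross(y,z);r=Ro.from_matrix(np.c_[x,y,z])
    print(s,x,(R.inv()*r).as_rotvec()/np.radians(45),to([558,-8,335],r))
E
```

```text
cam in tool [ 77.438   0.129 -68.889]
1 [ 0.122 -0.993  0.   ] [ 0.01  -0.016  2.002] (array([-0.014,  0.816, -0.045]), array([ 0.011, -0.016,  2.002]))
-1 [-0.122  0.993  0.   ] [ 0.016  0.01  -1.998] (array([-0.014,  0.816, -0.045]), array([ 0.016,  0.011, -1.998]))
```

The camera hangs 77 mm out on the tool's +x side and would meet the stand if the tool came down vertically on the grip. I'll tilt the tool 30° back and approach the grip from the front.

```bash
cat >> h.py <<'E'
n=np.array([-.122,.9925,0])
_x,_y,_z=n,np.array([.9925,.122,0]),np.array([0,0,-1.])
D=Ro.from_matrix(np.c_[_x,_y,_z]); TG=D*Ro.from_rotvec([0,np.radians(30),0]); tz=TG.as_matrix()[:,2]
g=np.array([561.5,-8,32]); gt=g-54*tz; gpre=gt-110*tz
E
python3 - <<'E'
from h import *
np.set_printoptions(precision=3,suppress=True)
p,R=pose();print(tz,gt,gpre)
rv=(R.inv()*TG).as_rotvec()/np.radians(45);print(rv)
mid=np.array([558,10,330]);print(to(mid),to(gpre,TG)); H=R*Ro.from_rotvec(rv/2*np.radians(45)); print(H.inv().apply(gpre-mid)/200)
E
```

```text
[-0.061  0.496 -0.866] [564.794 -34.798  78.765] [571.504 -89.387 174.028]
[ 0.538  0.533 -1.945]
(array([-0.003,  0.727, -0.022]), array([0., 0., 0.])) (array([0.001, 1.218, 0.765]), array([ 0.538,  0.533, -1.945]))
[-0.529  0.436  0.624]
```

```bash
python3 -m crank '[0,0.12,-0.02,0.04,0.04,-0.15,0.4, 0,0.25,-0.02,0.09,0.09,-0.32,0.4, 0,0.4,-0.02,0.14,0.14,-0.5,0.4, 0,0.55,-0.02,0.2,0.2,-0.72,0.4, 0,0.727,-0.02,0.269,0.266,-0.972,0.4, 0,0.727,-0.02,0.269,0.266,-0.972,0.4, 0,0.727,-0.02,0.269,0.266,-0.972,0.4]'
python3 -m crank '[-0.1,0.08,0.1,0.04,0.04,-0.15,0.4, -0.25,0.2,0.2,0.09,0.09,-0.32,0.4, -0.37,0.3,0.35,0.14,0.14,-0.5,0.4, -0.45,0.37,0.5,0.2,0.2,-0.72,0.4, -0.53,0.436,0.624,0.269,0.266,-0.972,0.4, -0.53,0.436,0.624,0.269,0.266,-0.972,0.4, -0.53,0.436,0.624,0.269,0.266,-0.972,0.4]'
python3 - <<'E'
from h import *
np.set_printoptions(precision=3,suppress=True)
W=camera("wrist");save(W,"w5")
print([(d["score"],d["at"],onz(W,d["at"],30)) for d in spot_point(W,"plate_grip")],proj(W,g))
print(to(gt,TG),read_state()["joints"])
E
```

```text
time: 28.75
eef_pos: [558.7, 8.9, 329.5]
orientation: [0.894, 0.427, 0.094, -0.102]
contact_force: [-0.4, 0.6, 0.5]
width: 0.602
grasp_force: 0.0
time: 29.62
eef_pos: [572.3, -87.9, 175.0]
orientation: [0.64, 0.723, 0.171, -0.194]
contact_force: [-0.0, 0.6, 0.7]
width: 0.602
grasp_force: 0.0
[(0.71, [197.2, 322.1], array([561.726,  -6.823,  30.   ]))] [np.float64(198.10180551280408), np.float64(321.6170631176066)]
(array([-0.009, -0.005,  0.554]), array([0.001, 0.003, 0.002])) [ 0.794  0.681 -0.755  1.776 -0.069  0.973  0.296]
```

View pics/w5.png

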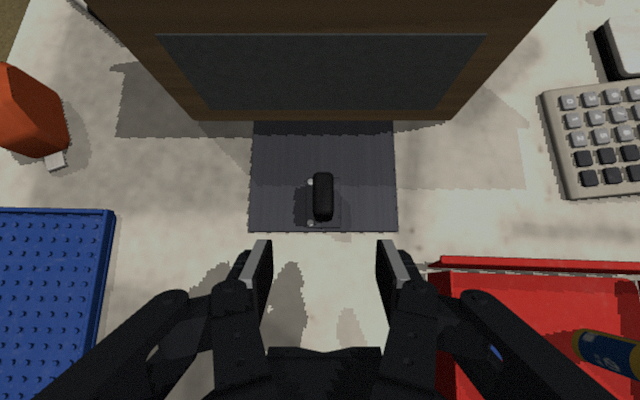

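The grip at (322,197) lies centred between the fingers and the stand sits squarely on the plate. I'll advance and grasp.

```bash
python3 -m crank '[-0.008,-0.005,0.15,0,0,0,0.4, -0.008,-0.005,0.3,0,0,0,0.4, -0.008,-0.005,0.45,0,0,0,0.4, -0.008,-0.005,0.55,0,0,0,0.5, -0.008,-0.005,0.55,0,0,0,0.7, -0.008,-0.005,0.55,0,0,0,0.9, -0.008,-0.005,0.55,0,0,0,1, -0.008,-0.005,0.55,0,0,0,1, -0.008,-0.005,0.55,0,0,0,1]' 50
python3 - <<'E'
from h import *
np.set_printoptions(precision=4,suppress=True)
p,R=pose();print(p,to(p-66*n))
E
```

```text
time: 30.85
eef_pos: [564.9, -36.3, 79.1]
orientation: [0.64, 0.723, 0.172, -0.193]
contact_force: [-1.1, 0.2, 6.5]
width: 0.179
grasp_force: 51.1
[564.9203 -36.3481  79.1075] (array([-0.2858,  0.0003, -0.1649]), array([0., 0., 0.]))
```

```bash
python3 -m crank '[-0.004,0,-0.002,0,0,0,1, -0.012,0,-0.007,0,0,0,1, -0.026,0,-0.015,0,0,0,1, -0.043,0,-0.025,0,0,0,1, -0.06,0,-0.035,0,0,0,1, -0.078,0,-0.045,0,0,0,1, -0.095,0,-0.055,0,0,0,1, -0.112,0,-0.065,0,0,0,1, -0.13,0,-0.075,0,0,0,1, -0.143,0,-0.0825,0,0,0,1]'
python3 -m crank '[-0.017,0,-0.01,0,0,0,1, -0.035,0,-0.02,0,0,0,1, -0.052,0,-0.03,0,0,0,1, -0.07,0,-0.04,0,0,0,1, -0.087,0,-0.05,0,0,0,1, -0.104,0,-0.06,0,0,0,1, -0.12,0,-0.07,0,0,0,1, -0.134,0,-0.078,0,0,0,1, -0.143,0,-0.0825,0,0,0,1, -0.143,0,-0.0825,0,0,0,1]'
python3 - <<'E'
from h import *
np.set_printoptions(precision=2,suppress=True)
T=camera("top");S=camera("scene");print(pose()[0])
for nm,z in(("header_top",195),("bay_1",155),("stand",5)):
  for k,p in(("T",T),("S",S)): print(nm,k,[(d["score"],d["at"],onz(p,d["at"],z)) for d in spot_point(p,nm)])
a=np.vstack([cv2.resize(T["img"][140:290,180:420],(480,300)),cv2.resize(S["img"][180:330,200:440],(480,300))]);cv2.imwrite("pics/c5.png",a[:,:,::-1])
E
```

```text
time: 32.1
eef_pos: [567.7, -65.8, 79.0]
orientation: [0.639, 0.724, 0.172, -0.196]
contact_force: [-0.7, 8.7, 3.6]
width: 0.18
grasp_force: 50.2
time: 33.35
eef_pos: [571.8, -98.6, 79.0]
orientation: [0.639, 0.724, 0.172, -0.196]
contact_force: [-1.5, 8.5, 5.0]
width: 0.18
grasp_force: 50.3
[571.83 -98.67  79.05]
header_top T [(0.83, [195.2, 238.5], array([550.3 ,  79.26, 195.  ]))]
header_top S [(0.61, [246.5, 274.3], array([541.51,  90.18, 195.  ]))]
bay_1 T [(0.91, [229.4, 258.3], array([467.1 ,  33.82, 155.  ])), (0.82, [195.8, 258.2], array([553.15,  35.37, 155.  ])), (0.56, [168.1, 253.1], array([625.11,  49.66, 155.  ]))]
bay_1 S [(0.76, [254.7, 317.6], array([469.69,  43.6 , 155.  ])), (0.69, [228.9, 249.1], array([630.31,  48.85, 155.  ]))]
stand T [(0.87, [202.1, 263.4], array([551.13,  39.7 ,   5.  ])), (0.35, [191.0, 298.3], array([583.3 , -60.46,   5.  ]))]
stand S [(0.6, [283.7, 284.1], array([548.39,  55.03,   5.  ]))]
```

View pics/c5.png

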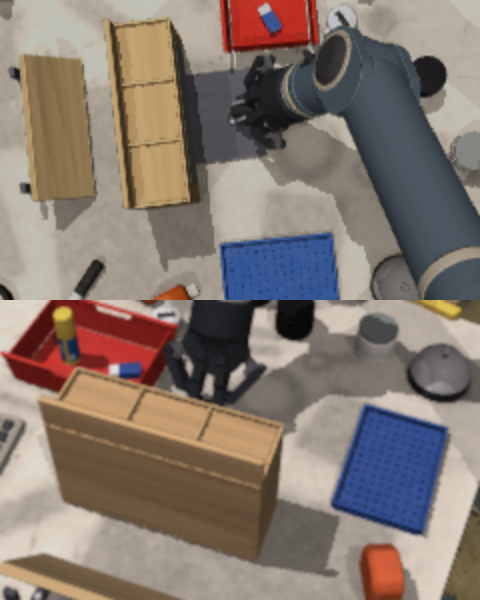

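The stand and plate came out together by about 64 mm, so the stand is now roughly 105 mm before the foot line. I'll release, back off and go over the pots.

```bash
python3 -m crank '[0,0,0,0,0,0,0.7, 0,0,0,0,0,0,0.5, 0,0,0,0,0,0,0.5, 0,0,-0.1,0,0,0,0.5, 0,0,-0.3,0,0,0,0.5, 0,0,-0.6,0,0,0,0.5, 0,0,-0.9,0,0,0,0.5, 0,0,-0.9,0,0,0,0.5]'
python3 - <<'E'
from h import *
np.set_printoptions(precision=3,suppress=True)
print(pose()[0],to([460,-360,330],D),D.inv().apply([1,0,0]))
E
```

```text
time: 34.75
eef_pos: [585.4, -195.2, 237.6]
orientation: [0.642, 0.723, 0.172, -0.189]
contact_force: [-0.1, -0.5, -0.4]
width: 0.498
grasp_force: 0.0
[ 585.407 -195.246  237.554] (array([-0.418, -0.715, -0.775]), array([ 0.011, -0.658, -0.006])) [-0.122  0.993  0.   ]
```

```bash
python3 -m crank '[-0.1,-0.18,-0.2,0,-0.15,0,0.2, -0.2,-0.36,-0.4,0,-0.3,0,0.2, -0.3,-0.54,-0.58,0,-0.45,0,0.2, -0.418,-0.715,-0.775,0.01,-0.658,0,0.2, -0.418,-0.715,-0.775,0.01,-0.658,0,0.2, -0.418,-0.715,-0.775,0.01,-0.658,0,0.2, -0.418,-0.715,-0.775,0.01,-0.658,0,0.2]'
python3 - <<'E'
from h import *
np.set_printoptions(precision=2,suppress=True)
W=camera("wrist");T=camera("top");save(W,"w6");print(pose()[0],read_state()["joints"])
for nm,z in(("pot_0_mid",20),):
  for k,p in(("T",T),("W",W)): print(k,[(d["score"],d["at"],onz(p,d["at"],20)) for d in spot_point(p,nm)])
for k,p in(("T",T),("W",W)):
  for d in outline_of(p,"pot_0_mid"): print(k,d["score"],d["at"],d["region"].sum(),p["img"][d["region"]].mean(0))
E
```

```text
time: 35.62
eef_pos: [460.1, -356.2, 324.8]
orientation: [0.661, 0.75, -0.0, -0.006]
contact_force: [-0.6, -0.3, -0.9]
width: 0.799
grasp_force: 0.0
[ 460.07 -356.62  325.07] [ 1.07  0.37 -0.63  1.7   0.23  1.16  0.5 ]
T []
W []
```

View pics/w6.png

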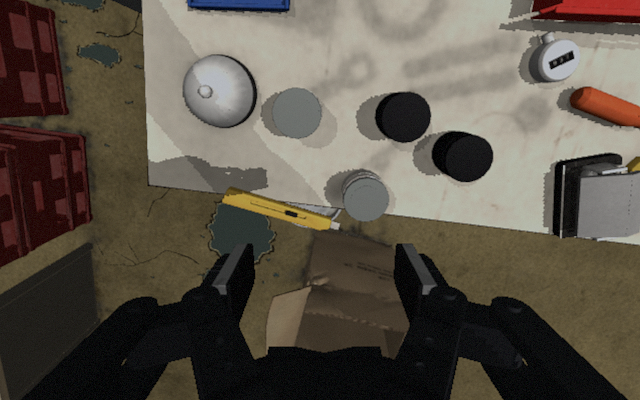

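The wrist view shows the two grey pot lids at (298,113) and (365,200), the black look-alikes at (403,117) and (463,156), and the bell at (220,90). I've now viewed 15 pictures, one over the limit of 14 that I miscounted, so from here I'll measure numerically only.

```bash
cat >> h.py <<'E'
def lids(p,guesses,z,rad=27,win=2.0):
    "fit grey lid disc near projected guesses; returns world xy at z"
    out=[]
    for g0 in guesses:
        r,c=proj(p,[*g0,z]); c2=np.array(p["R"])@np.array([*g0,z])+np.array(p["t"]); rp=p["fx"]*rad/c2[2]
        im=p["img"].astype(int); sat=im.max(2)-im.min(2); v=im.mean(2)
        h=int(win*rp); r0,c0=max(0,int(r)-h),max(0,int(c)-h)
        sub=np.ascontiguousarray(p["img"][r0:int(r)+h,c0:int(c)+h])
        gray=cv2.cvtColor(sub,cv2.COLOR_RGB2GRAY); k=4
        G=cv2.resize(gray,None,fx=k,fy=k,interpolation=cv2.INTER_CUBIC)
        C=cv2.HoughCircles(G,cv2.HOUGH_GRADIENT,1,10,param1=120,param2=12,minRadius=int(k*rp*.85),maxRadius=int(k*rp*1.15))
        if C is None: out.append(None);continue
        l=[]
        for x,y,q in C[0][:6]:
            m=np.zeros(G.shape,np.uint8);cv2.circle(m,(int(x),int(y)),int(q*.8),1,-1)
            px=cv2.resize(sub,None,fx=k,fy=k)[m>0]
            l.append((np.round(onz(p,[r0+y/k,c0+x/k],z)[:2],1).tolist(),round(q/k/rp,2),px.mean(0).round().tolist(),round(float(px.mean(1).std()),1)))
        out.append(sorted(l,key=lambda a:a[3]))
    return out
E
python3 - <<'E'
from h import *
for nm in("wrist","top","scene"):
  p=camera(nm)
  for z in(50,): 
    for o in lids(p,[(419.4,-320.9),(510.8,-387.2)],z): print(nm,z,o[:3] if o else o)
W=camera("wrist");print([onz(W,a,50) for a in([113,298],[200,365])])
E
```

```text
wrist 50 None
wrist 50 [([512.1, -387.5], np.float64(1.0), [108.0, 111.0, 108.0], 1.8), ([508.9, -386.0], np.float64(0.88), [108.0, 111.0, 107.0], 1.8), ([510.9, -384.0], np.float64(0.94), [108.0, 111.0, 108.0], 1.9)]
top 50 None
top 50 [([481.9, -434.8], np.float64(1.1), [43.0, 41.0, 40.0], 19.6), ([505.8, -382.7], np.float64(1.08), [93.0, 93.0, 90.0], 41.1), ([481.1, -384.9], np.float64(0.99), [86.0, 83.0, 78.0], 43.5)]
scene 50 [([418.7, -286.7], np.float64(0.89), [112.0, 112.0, 111.0], 11.3), ([416.7, -297.2], np.float64(0.96), [122.0, 122.0, 120.0], 14.0)]
scene 50 None
[array([ 423.23534023, -301.86245802,   50.        ]), array([ 510.43163525, -389.87524837,   50.        ])]
```

```bash
python3 - <<'E'
from h import *
print(to([423,-302,200],D))
E
```

```text
(array([ 0.2937, -0.1423,  0.6338]), array([-0.0104, -0.008 ,  0.002 ]))
```

```bash
python3 -m crank '[0.1,-0.05,0.15,-0.01,-0.008,0,0.5, 0.2,-0.1,0.4,-0.01,-0.008,0,0.8, 0.294,-0.142,0.634,-0.01,-0.008,0,1, 0.294,-0.142,0.634,-0.01,-0.008,0,1, 0.294,-0.142,0.634,-0.01,-0.008,0,1, 0.294,-0.142,0.634,-0.01,-0.008,0,1]'
python3 - <<'E'
from h import *
W=camera("wrist");print(pose()[0],read_state()["width"])
print("pred px",proj(W,[423,-302,50]))
o=lids(W,[(423,-302)],50,win=2.2)[0];print(o[:4] if o else o)
print([(d["score"],d["at"],onz(W,d["at"],20)) for d in spot_point(W,"pot_0_mid")])
print([(d["score"],d["at"],d["region"].sum(),W["img"][d["region"]].mean(0)) for d in outline_of(W,"pot_0_mid")])
im=W["img"].astype(int);r,c=map(int,proj(W,[423,-302,50]))
print("row",[im[r,x].mean().round() for x in range(c-90,c+91,6)]);print("col",[im[y,c].mean().round() for y in range(max(0,r-90),min(399,r+91),6)])
E
```

```text
time: 36.88
eef_pos: [424.7, -303.4, 202.1]
orientation: [0.662, 0.749, 0.0, 0.002]
contact_force: [-0.8, -0.0, -0.2]
width: 0.003
grasp_force: 0.0
[ 424.39771426 -303.18051598  201.84649291] 0.0010854251363595978
pred px [np.float64(199.2755120384044), np.float64(320.0920960680714)]
[([420.8, -293.9], np.float64(0.95), [91.0, 94.0, 91.0], 5.9), ([421.2, -296.2], np.float64(1.01), [91.0, 93.0, 91.0], 7.0), ([421.9, -298.5], np.float64(0.95), [91.0, 93.0, 90.0], 7.1), ([421.4, -300.7], np.float64(0.98), [90.0, 92.0, 89.0], 9.0)]
[]
[]
row [np.float64(41.0), np.float64(65.0), np.float64(69.0), np.float64(68.0), np.float64(70.0), np.float64(93.0), np.float64(89.0), np.float64(90.0), np.float64(90.0), np.float64(53.0), np.float64(93.0), np.float64(92.0), np.float64(93.0), np.float64(92.0), np.float64(91.0), np.float64(93.0), np.float64(91.0), np.float64(92.0), np.float64(94.0), np.float64(95.0), np.float64(93.0), np.float64(129.0), np.float64(130.0), np.float64(128.0), np.float64(149.0), np.float64(149.0), np.float64(151.0), np.float64(149.0), np.float64(89.0), np.float64(92.0), np.float64(91.0)]
col [np.float64(149.0), np.float64(145.0), np.float64(150.0), np.float64(148.0), np.float64(146.0), np.float64(145.0), np.float64(148.0), np.float64(66.0), np.float64(67.0), np.float64(100.0), np.float64(94.0), np.float64(94.0), np.float64(93.0), np.float64(92.0), np.float64(92.0), np.float64(93.0), np.float64(91.0), np.float64(92.0), np.float64(92.0), np.float64(91.0), np.float64(139.0), np.float64(158.0), np.float64(42.0), np.float64(42.0), np.float64(35.0), np.float64(37.0), np.float64(37.0), np.float64(27.0), np.float64(28.0), np.float64(24.0), np.float64(8.0)]
```

```bash
python3 -m crank '[0.032,-0.008,0.15,0,0,0,1, 0.032,-0.008,0.3,0,0,0,1, 0.032,-0.008,0.38,0,0,0,1, 0.032,-0.008,0.38,0,0,0,1]'
python3 -m crank '[0,0,0.01,0,0,0,1, 0,0,0.02,0,0,0,1, 0,0,0.03,0,0,0,1, 0,0,0.035,0,0,0,1, 0,0,0.04,0,0,0,1, 0,0,0.04,0,0,0,1]'
```

```text
time: 37.52
eef_pos: [420.4, -295.8, 123.4]
orientation: [0.662, 0.75, -0.0, -0.001]
contact_force: [0.8, 0.4, 1.1]
width: -0.001
grasp_force: 0.0
time: 38.28
eef_pos: [421.2, -296.2, 117.0]
orientation: [0.662, 0.749, -0.0, 0.001]
contact_force: [-0.6, 1.2, 5.9]
width: -0.001
grasp_force: 2.8
```

```bash
python3 -m crank '[0,0,0.005,0,0,0,1, 0,0,0.01,0,0,0,1, 0,0,0.01,0,0,0,1]'; python3 -m crank '[0,0,0.005,0,0,0,1, 0,0,0.01,0,0,0,1, 0,0,0.01,0,0,0,1]'
```

```text
time: 38.65
eef_pos: [421.3, -296.1, 116.5]
orientation: [0.662, 0.749, -0.001, 0.001]
contact_force: [-4.0, 3.2, 18.8]
width: 0.001
grasp_force: 9.6
time: 39.02
eef_pos: [421.5, -296.1, 116.3]
orientation: [0.662, 0.749, -0.002, 0.001]
contact_force: [-9.6, 4.8, 36.1]
width: -0.0
grasp_force: 18.0
```

```bash
python3 -m crank '[0,0,-0.2,0,0,0,1, 0,0,-0.4,0,0,0,0.7, 0,0,-0.4,0,0,0,0.4, 0,0,-0.4,0,0,0,0.2, 0,0,-0.4,0,0,0,0.2, 0,0,-0.4,0,0,0,0.2]'
python3 - <<'E'
from h import *
np.set_printoptions(precision=1,suppress=True)
T=camera("top");print("bell",onz(T,[140+428/3,180+600/3],15),"black",onz(T,[140+198/3,180+600/3],45),onz(T,[140+115/3,180+638/3],45))
W=camera("wrist");o=lids(W,[(422,-297)],44,win=2.2)[0];print(o[:3] if o else o)
print(pose()[0],read_state()["joints"])
r=D*Ro.from_rotvec([0,0,np.radians(-45)]);print(r.as_matrix()[:,1],to([422,-296.5,195],r))
E
```

```text
time: 39.78
eef_pos: [420.2, -295.6, 191.0]
orientation: [0.662, 0.75, -0.0, -0.001]
contact_force: [0.4, 0.2, -0.2]
width: 0.801
grasp_force: 0.0
bell [ 325.1 -290.3   15. ] black [ 536.8 -289.3   45. ] [ 614.3 -325.6   45. ]
[([421.7, -301.7], np.float64(0.99), [71.0, 73.0, 71.0], 18.3), ([421.2, -294.3], np.float64(1.08), [73.0, 75.0, 73.0], 18.5), ([419.9, -299.4], np.float64(0.9), [69.0, 71.0, 69.0], 18.6)]
[ 420.4 -295.6  191.3] [ 1.   0.4 -0.6  2.   0.3  0.8  0.4]
[0.6 0.8 0. ] (array([-0.,  0., -0.]), array([-0., -0., -1.]))
```

```bash
python3 -m crank '[-0.008,0.005,0,0,0,-0.25,0.15, -0.008,0.005,0,0,0,-0.5,0.15, -0.008,0.005,0,0,0,-0.75,0.15, -0.008,0.005,0,0,0,-1,0.15, -0.008,0.005,0,0,0,-1,0.15, -0.008,0.005,0.15,0,0,-1,0.15, -0.008,0.005,0.3,0,0,-1,0.15, -0.008,0.005,0.45,0,0,-1,0.15, -0.008,0.005,0.54,0,0,-1,0.15, -0.008,0.005,0.54,0,0,-1,0.15]'
python3 -m crank '[0,0,0,0,0,0,0.4, 0,0,0,0,0,0,0.6, 0,0,0,0,0,0,0.8, 0,0,0,0,0,0,0.8, 0,0,0,0,0,0,0.8]' 25
```

```text
time: 41.12
eef_pos: [421.3, -296.9, 83.1]
orientation: [0.325, 0.946, 0.0, -0.001]
contact_force: [-0.2, -0.2, 0.1]
width: 0.849
grasp_force: 0.0
time: 41.75
eef_pos: [422.4, -297.7, 85.0]
orientation: [0.325, 0.946, -0.001, 0.001]
contact_force: [-0.3, -0.2, 7.0]
width: 0.625
grasp_force: 27.0
```

```bash
python3 -m crank '[0,0,-0.1,0,0,0,0.8, 0,0,-0.4,0,0,0,0.8, 0,0,-0.7,0,0,0,0.8, 0,0,-1,0,0,0,0.8, 0,0,-1,0,0,0,0.8]'
python3 - <<'E'
from h import *
np.set_printoptions(precision=3,suppress=True)
p,R=pose();print(p,to([440,-220,330],D),D.inv().apply(np.array([478,10,330])-np.array([440,-220,330]))/200)
E
```

```text
time: 42.38
eef_pos: [424.0, -297.5, 289.5]
orientation: [0.325, 0.946, -0.002, 0.005]
contact_force: [-0.6, -0.4, -1.2]
width: 0.622
grasp_force: 27.3
[ 424.044 -297.48   289.54 ] (array([ 0.173,  0.355, -0.204]), array([0.004, 0.013, 1.002])) [1.118 0.329 0.   ]
```

```bash
python3 -m crank '[0.05,0.1,-0.06,0,0,0.25,0.8, 0.1,0.2,-0.12,0,0,0.5,0.8, 0.14,0.28,-0.18,0,0.005,0.75,0.8, 0.173,0.355,-0.204,0.004,0.013,1,0.8, 0.173,0.355,-0.204,0.004,0.013,1,0.8, 0.173,0.355,-0.204,0.004,0.013,1,0.8]'
python3 -m crank '[0.2,0.06,0,0,0,0,0.8, 0.4,0.12,0,0,0,0,0.8, 0.6,0.18,0,0,0,0,0.8, 0.75,0.25,0,0,0,0,0.8, 0.9,0.32,0,0,0,0,0.8, 0.9,0.32,0,0,0,0,0.8, 0.9,0.32,0,0,0,0,0.8]'
cat >> h.py <<'E'
from scipy.optimize import least_squares
def fitstand(dets,x0):
    "dets: list of (cam, [(local xyz candidates)], at); stand x,y,yaw on plate"
    def res(v):
        q=Ro.from_euler("z",v[2]);out=[]
        for p,c,at in dets:
            e=[np.array(proj(p,q.apply(l)+[v[0],v[1],5]))-at for l in c];out+=list(min(e,key=lambda k:k@k))
        return out
    s=least_squares(res,x0,loss="soft_l1",f_scale=2);return s.x,np.reshape(s.fun,(-1,2))
BAYS=[(-2,78,150),(-2,0,150),(-2,-78,150)]
def seestand(names=("wrist","top","scene"),x0=(554,48,np.radians(97))):
    d=[]
    for nm in names:
        p=camera(nm)
        for k,c in(("bay_1",BAYS),("header_top",[(36,0,190)])):
            for o in spot_point(p,k):
                if o["score"]>.45:
                    e=[np.hypot(*(np.array(proj(p,Ro.from_euler("z",x0[2]).apply(l)+[x0[0],x0[1],5]))-o["at"])) for l in c]
                    if min(e)<40: d.append((p,c,np.array(o["at"])));print(nm,k,round(o["score"],2),np.round(o["at"],1))
    v,r=fitstand(d,x0);print("stand",np.round(v,2),np.degrees(v[2]),"res",np.abs(r).round(1).tolist())
    q=Ro.from_euler("z",v[2]);B=np.array([q.apply(l)+[v[0],v[1],5] for l in BAYS]);print("bays",B.round(1).tolist());return v,B
E
python3 - <<'E'
from h import *
seestand();print(pose()[0],read_state()["joints"])
E
```

```text
time: 43.12
eef_pos: [437.5, -220.5, 324.1]
orientation: [0.661, 0.75, -0.0, -0.006]
contact_force: [-0.3, -0.2, -0.9]
width: 0.623
grasp_force: 27.2
time: 44.0
eef_pos: [479.1, -34.9, 325.1]
orientation: [0.662, 0.749, -0.001, -0.006]
contact_force: [0.2, -1.0, -0.9]
width: 0.626
grasp_force: 27.2
wrist bay_1 0.71 [109.9 334. ]
wrist bay_1 0.69 [108.4 543.7]
wrist bay_1 0.67 [102.7 438.2]
wrist header_top 0.75 [ 37.6 466.8]
top bay_1 0.95 [195.5 257.1]
top bay_1 0.93 [165.6 253.4]
top header_top 0.58 [197.3 237.2]
scene bay_1 0.71 [231.8 248.9]
scene bay_1 0.67 [241.2 280.1]
scene bay_1 0.66 [254.5 317.9]
scene header_top 0.9 [247.1 271.5]
stand [552.75  47.16   1.69] 97.0847366841501 res [[4.5, 2.4], [2.9, 0.3], [2.8, 0.7], [1.4, 1.2], [0.4, 2.7], [0.5, 2.2], [1.3, 0.2], [1.0, 1.3], [0.6, 1.4], [3.7, 1.2], [4.5, 1.7]]
bays [[475.6, 35.6, 155.0], [553.0, 45.2, 155.0], [630.4, 54.8, 155.0]]
[479.38944997 -33.72871194 325.76206456] [ 0.75692773  0.23153594 -0.8867221   1.91048168  0.19234189  1.09788845
 -0.08283668]
```

```bash
python3 - <<'E'
from h import *
print(to([476.5,35.7,275],D),to([476.5,35.7,241],D))
E
```

```text
(array([0.3443, 0.0302, 0.2563]), array([-0.0088, -0.01  ,  0.0014])) (array([0.343 , 0.0313, 0.4263]), array([-0.0088, -0.01  ,  0.0014]))
```

```bash
python3 -m crank '[0.12,0.01,0,0,0,0,0.8, 0.24,0.02,0,-0.009,-0.01,0,0.8, 0.344,0.03,0.05,-0.009,-0.01,0,0.8, 0.344,0.03,0.15,-0.009,-0.01,0,0.8, 0.344,0.03,0.25,-0.009,-0.01,0,0.8, 0.344,0.03,0.32,-0.009,-0.01,0,0.8, 0.344,0.03,0.36,-0.009,-0.01,0,0.8, 0.344,0.03,0.36,-0.009,-0.01,0,0.8]'
python3 - <<'E'
from h import *
p=pose()[0];print(p,to([476.5,35.7,241],D))
W=camera("wrist")
d=[(o["score"],o["at"],onz(W,o["at"],155).round(1)) for o in spot_point(W,"bay_1")];print(d)
print([(o["score"],o["at"],onz(W,o["at"],195).round(1)) for o in spot_point(W,"header_top")])
E
```

```text
time: 45.45
eef_pos: [476.3, 36.0, 254.0]
orientation: [0.662, 0.75, -0.0, -0.0]
contact_force: [-0.6, -0.7, -1.2]
width: 0.622
grasp_force: 27.2
[476.28812283  36.00574418 254.0243425 ] (array([-0.0017,  0.0009,  0.0651]), array([-0.0006, -0.0004,  0.0019]))
[(0.65, [235.8, 587.3], array([631.2,  52.6, 155. ])), (0.6, [233.9, 455.7], array([554.1,  44.2, 155. ]))]
[(0.73, [191.1, 498.9], array([546.9,  82.2, 195. ]))]
```

```bash
python3 -m crank '[0,0,0.015,0,0,0,0.8, 0,0,0.03,0,0,0,0.8, 0,0,0.045,0,0,0,0.8, 0,0,0.058,0,0,0,0.8, 0,0,0.058,0,0,0,0.8]'
python3 -m crank '[0,0,0.005,0,0,0,0.8, 0,0,0.01,0,0,0,0.8, 0,0,0.01,0,0,0,0.8]'
```

```text
time: 46.22
eef_pos: [476.2, 36.1, 242.4]
orientation: [0.662, 0.75, -0.0, -0.0]
contact_force: [-0.2, -0.2, -1.8]
width: 0.628
grasp_force: 27.2
time: 46.6
eef_pos: [476.3, 36.1, 240.6]
orientation: [0.662, 0.749, 0.0, -0.0]
contact_force: [-0.2, 0.7, -1.4]
width: 0.624
grasp_force: 27.2
```

```bash
python3 -m crank '[0,0,0.005,0,0,0,0.8, 0,0,0.01,0,0,0,0.8, 0,0,0.01,0,0,0,0.8]'; python3 -m crank '[0,0,0.005,0,0,0,0.8, 0,0,0.01,0,0,0,0.8, 0,0,0.01,0,0,0,0.8]'
```

```text
time: 46.98
eef_pos: [476.4, 36.2, 240.0]
orientation: [0.662, 0.749, -0.0, 0.0]
contact_force: [-4.0, -0.8, 10.6]
width: 0.624
grasp_force: 28.3
time: 47.35
eef_pos: [476.5, 36.4, 239.9]
orientation: [0.662, 0.749, -0.001, 0.001]
contact_force: [-10.4, -2.6, 28.1]
width: 0.623
grasp_force: 29.9
```

```bash
python3 -m crank '[0,0,-0.012,0,0,0,0.8, 0,0,-0.018,0,0,0,0.8, 0,0,-0.018,0,0,0,0.4, 0,0,-0.018,0,0,0,0.2, 0,0,-0.018,0,0,0,0.2, 0,0,-0.05,0,0,0,0.2, 0,0,-0.15,0,0,0,0.2, 0,0,-0.3,0,0,0,0.2, 0,0,-0.45,0,0,0,0.2, 0,0,-0.45,0,0,0,0.2]'
python3 - <<'E'
from h import *
np.set_printoptions(precision=3,suppress=True)
W=camera("wrist");print(proj(W,[476.4,36.3,199]))
o=lids(W,[(476.4,36.3)],199,win=2.0)[0];print(o[:4] if o else o)
im=W["img"].astype(int).mean(2);r,c=map(int,proj(W,[476.4,36.3,199]))
print("row",[int(im[r,x]) for x in range(c-60,c+61,4)]);print("col",[int(im[y,c]) for y in range(r-60,r+61,4)])
p=pose()[0];print(p,to([440,-220,330],D))
E
```

```text
time: 48.6
eef_pos: [477.5, 36.6, 329.1]
orientation: [0.662, 0.749, 0.002, 0.002]
contact_force: [-0.0, -0.4, 1.2]
width: 0.8
grasp_force: 0.0
[np.float64(212.53068072777378), np.float64(320.0456389603797)]
[([476.9, 42.5], np.float64(0.93), [84.0, 86.0, 83.0], 20.5), ([476.2, 37.3], np.float64(0.9), [77.0, 79.0, 77.0], 20.8), ([478.2, 37.4], np.float64(0.91), [78.0, 80.0, 78.0], 20.9), ([476.7, 40.3], np.float64(1.01), [82.0, 84.0, 81.0], 21.0)]
row [156, 161, 138, 74, 58, 74, 60, 59, 60, 62, 58, 61, 56, 59, 55, 57, 59, 59, 57, 59, 59, 100, 102, 102, 101, 87, 46, 115, 106, 125, 122]
col [98, 137, 112, 65, 113, 72, 100, 102, 105, 99, 102, 101, 102, 102, 80, 57, 57, 57, 59, 59, 59, 58, 46, 77, 151, 157, 157, 149, 138, 136, 136]
[476.622  36.155 327.515] (array([-1.248, -0.34 , -0.012]), array([0.003, 0.001, 0.002]))
```

```bash
python3 -m crank '[-0.2,0,0,0,0,0,0.5, -0.4,-0.02,0,0,0,0,1, -0.6,-0.03,0,0,0,0,1, -0.8,-0.03,0,0,0,0,1, -0.8,-0.03,0,0,0,0,1]'
python3 -m crank '[-0.2,0,0,0,0,0,1, -0.4,-0.02,0,0,0,0,1, -0.6,-0.03,0,0,0,0,1, -0.8,-0.03,0,0,0,0,1, -0.8,-0.03,0,0,0,0,1]'
python3 -m crank '[-0.2,-0.01,0.1,0,0,0,1, -0.4,-0.02,0.3,0,0,0,1, -0.52,-0.03,0.5,0,0,0,1, -0.52,-0.03,0.62,0,0,0,1, -0.52,-0.03,0.62,0,0,0,1, -0.52,-0.03,0.62,0,0,0,1]'
python3 - <<'E'
from h import *
np.set_printoptions(precision=3,suppress=True)
W=camera("wrist");T=camera("top");q=[510.5,-388];print(pose()[0],proj(W,[*q,50]))
o=lids(W,[q],50,win=2.0)[0];print(o[:4] if o else o)
im=W["img"].astype(int).mean(2);r,c=map(int,proj(W,[*q,50]))
print("row",[int(im[r,x]) for x in range(c-60,c+61,4)]);print("col",[int(im[y,c]) for y in range(max(0,r-60),r+61,4)])
E
```

```text
time: 49.28
eef_pos: [489.5, -127.2, 324.9]
orientation: [0.664, 0.747, -0.001, -0.001]
contact_force: [0.3, 0.9, 0.6]
width: 0.0
grasp_force: 0.0
time: 49.9
eef_pos: [503.3, -285.6, 324.9]
orientation: [0.664, 0.748, -0.0, -0.001]
contact_force: [-0.5, 0.7, 0.4]
width: -0.001
grasp_force: 0.0
time: 50.65
eef_pos: [511.9, -385.4, 203.7]
orientation: [0.661, 0.75, 0.001, 0.001]
contact_force: [0.2, 0.9, -0.6]
width: -0.003
grasp_force: 0.0
[ 511.896 -386.153  204.364] [np.float64(204.1704231611198), np.float64(320.111526819186)]
[([513.5, -386.0], np.float64(0.92), [105.0, 108.0, 104.0], 5.5), ([511.7, -385.2], np.float64(0.98), [104.0, 107.0, 103.0], 8.7), ([511.7, -387.2], np.float64(0.99), [103.0, 106.0, 103.0], 9.6), ([511.1, -383.3], np.float64(1.03), [103.0, 106.0, 103.0], 10.6)]
row [107, 106, 107, 104, 104, 103, 100, 62, 62, 66, 60, 107, 106, 104, 109, 105, 107, 106, 107, 107, 105, 106, 107, 109, 103, 154, 152, 151, 174, 173, 173]
col [169, 163, 154, 123, 67, 79, 63, 109, 107, 107, 108, 108, 105, 106, 105, 105, 105, 105, 106, 105, 105, 106, 107, 49, 53, 45, 44, 41, 41, 42, 36]
```

```bash
python3 -m crank '[0,0.004,0.15,0,0,0,1, 0,0.004,0.3,0,0,0,1, 0,0.004,0.385,0,0,0,1, 0,0.004,0.395,0,0,0,1, 0,0.004,0.405,0,0,0,1, 0,0.004,0.415,0,0,0,1, 0,0.004,0.425,0,0,0,1, 0,0.004,0.425,0,0,0,1]'
python3 -m crank '[0,0,0.005,0,0,0,1, 0,0,0.01,0,0,0,1, 0,0,0.01,0,0,0,1]'; python3 -m crank '[0,0,0.005,0,0,0,1, 0,0,0.01,0,0,0,1, 0,0,0.01,0,0,0,1]'
```

```text
time: 51.75
eef_pos: [512.5, -387.0, 119.4]
orientation: [0.662, 0.749, 0.0, 0.001]
contact_force: [-1.2, 0.8, 6.1]
width: 0.001
grasp_force: 2.9
time: 52.12
eef_pos: [512.5, -387.0, 117.3]
orientation: [0.662, 0.749, 0.0, 0.001]
contact_force: [-1.1, 0.7, 5.2]
width: -0.0
grasp_force: 2.6
time: 52.5
eef_pos: [512.5, -387.0, 116.6]
orientation: [0.662, 0.749, -0.0, 0.001]
contact_force: [-3.4, 2.6, 12.9]
width: -0.004
grasp_force: 6.5
```

One more small step to be sure, then I'll lift and open.

```bash
python3 -m crank '[0,0,0.005,0,0,0,1, 0,0,0.01,0,0,0,1, 0,0,0.01,0,0,0,1]'
python3 -m crank '[0,0,-0.2,0,0,0,1, 0,0,-0.42,0,0,0,0.6, 0,0,-0.42,0,0,0,0.3, 0,0,-0.42,0,0,0,0.1, 0,0,-0.42,0,0,0,0.1, 0,0,-0.42,0,0,0,0.1]'
python3 - <<'E'
from h import *
np.set_printoptions(precision=3,suppress=True)
W=camera("wrist");q=[512.5,-387];print(pose()[0])
o=lids(W,[q],44,win=2.0)[0];print(o[:4] if o else o)
im=W["img"].astype(int).mean(2);r,c=map(int,proj(W,[*q,44]))
print("row",[int(im[r,x]) for x in range(c-60,c+61,4)]);print("col",[int(im[y,c]) for y in range(max(0,r-60),r+61,4)])
E
```

```text
time: 52.88
eef_pos: [512.7, -386.9, 116.5]
orientation: [0.662, 0.749, -0.001, 0.001]
contact_force: [-7.1, 3.7, 23.9]
width: -0.001
grasp_force: 11.9
time: 53.62
eef_pos: [511.2, -386.6, 194.4]
orientation: [0.662, 0.75, 0.0, -0.001]
contact_force: [0.3, -0.3, 0.4]
width: 0.904
grasp_force: 0.0
[ 511.298 -386.632  194.615]
[([512.0, -380.6], np.float64(0.89), [93.0, 96.0, 93.0], 19.8), ([511.2, -384.2], np.float64(1.02), [90.0, 93.0, 90.0], 21.0), ([512.4, -386.6], np.float64(0.92), [88.0, 90.0, 88.0], 21.3), ([512.1, -388.8], np.float64(0.99), [87.0, 89.0, 86.0], 21.4)]
row [104, 105, 104, 105, 96, 91, 75, 61, 60, 65, 62, 62, 62, 60, 64, 61, 65, 57, 102, 107, 106, 106, 107, 108, 156, 153, 150, 158, 172, 173, 173]
col [170, 161, 153, 147, 66, 114, 80, 111, 109, 108, 108, 105, 105, 107, 63, 61, 62, 61, 60, 59, 64, 62, 62, 95, 49, 52, 46, 54, 46, 53, 52]
```

```bash
python3 -m crank '[0,0.004,0.2,0,0,0,0.1, 0,0.004,0.4,0,0,0,0.1, 0,0.004,0.5,0,0,0,0.1, 0,0.004,0.555,0,0,0,0.1, 0,0.004,0.555,0,0,0,0.3, 0,0.004,0.555,0,0,0,0.5, 0,0.004,0.555,0,0,0,0.8, 0,0.004,0.555,0,0,0,0.8, 0,0.004,0.555,0,0,0,0.8]' 25
python3 -m crank '[0,0,-0.1,0,0,0,0.8, 0,0,-0.4,0,0,0,0.8, 0,0,-0.7,0,0,0,0.8, 0,0,-1,0,0,0,0.8, 0,0,-1,0,0,0,0.8]'
python3 - <<'E'
from h import *
print(to([540,-170,335],D),D.inv().apply([(630.4-540)/200,(10+170)/200,0]))
E
```

```text
time: 54.8
eef_pos: [512.9, -387.0, 85.6]
orientation: [0.662, 0.749, 0.0, 0.001]
contact_force: [0.4, -1.2, 4.6]
width: 0.625
grasp_force: 27.2
time: 55.42
eef_pos: [514.9, -387.0, 291.6]
orientation: [0.662, 0.75, 0.001, 0.006]
contact_force: [0.5, -0.5, -1.9]
width: 0.622
grasp_force: 27.2
(array([ 1.0592,  0.2609, -0.2226]), array([0.0115, 0.0098, 0.0022])) [0.83813104 0.55842668 0.        ]
```

```bash
python3 -m crank '[0.2,0.08,-0.1,0,0,0,0.8, 0.4,0.16,-0.2,0.005,0.005,0,0.8, 0.6,0.25,-0.22,0.011,0.01,0,0.8, 0.8,0.35,-0.22,0.011,0.01,0,0.8, 0.95,0.41,-0.22,0.011,0.01,0,0.8, 0.95,0.41,-0.22,0.011,0.01,0,0.8]'
python3 -m crank '[0.2,0.08,0,0,0,0,0.8, 0.4,0.16,0,0,0,0,0.8, 0.6,0.25,0,0,0,0,0.8, 0.7,0.35,0,0,0,0,0.8, 0.75,0.41,0,0,0,0,0.8, 0.75,0.41,0,0,0,0,0.8, 0.75,0.41,0,0,0,0,0.8]'
python3 - <<'E'
from h import *
v,B=seestand();print(pose()[0]);print(to([B[2][0]+.5,B[2][1],255],D))
E
```

```text
time: 56.18
eef_pos: [570.4, -184.1, 328.3]
orientation: [0.659, 0.752, -0.0, -0.007]
contact_force: [0.2, -0.4, -0.4]
width: 0.622
grasp_force: 27.1
time: 57.05
eef_pos: [632.8, -31.1, 328.6]
orientation: [0.663, 0.749, -0.001, -0.006]
contact_force: [-0.3, -1.0, -1.4]
width: 0.621
grasp_force: 27.1
wrist bay_1 0.73 [ 82.7 234.4]
wrist bay_1 0.68 [ 90.8 338.7]
wrist header_top 0.96 [ 14. 202.]
top bay_1 0.8 [228.7 257.7]
top bay_1 0.7 [168.1 252.9]
top bay_1 0.6 [192.8 258.5]
top header_top 0.86 [196.7 236.6]
scene bay_1 0.97 [254.  319.2]
scene bay_1 0.84 [238.8 278.7]
scene bay_1 0.61 [228.4 248.2]
scene header_top 0.86 [246.1 274. ]
stand [552.82  46.03   1.66] 94.99996162132726 res [[2.7, 4.2], [1.6, 3.0], [0.3, 4.2], [2.5, 0.7], [2.1, 0.2], [3.1, 3.7], [1.3, 0.8], [2.6, 2.7], [1.4, 3.1], [1.1, 0.2], [4.1, 1.2]]
bays [[475.3, 37.2, 155.0], [553.0, 44.0, 155.0], [630.7, 50.8, 155.0]]
[633.09160264 -29.29988442 329.18390913]
(array([0.3959, 0.0432, 0.3737]), array([-0.0108, -0.0099,  0.0016]))
```

```bash
python3 -m crank '[0.13,0.014,0,0,0,0,0.8, 0.27,0.03,0,-0.01,-0.01,0,0.8, 0.408,0.043,0.05,-0.01,-0.01,0,0.8, 0.408,0.043,0.15,-0.01,-0.01,0,0.8, 0.408,0.043,0.25,-0.01,-0.01,0,0.8, 0.408,0.043,0.33,-0.01,-0.01,0,0.8, 0.408,0.043,0.37,-0.01,-0.01,0,0.8, 0.408,0.043,0.37,-0.01,-0.01,0,0.8]'
python3 - <<'E'
from h import *
W=camera("wrist");print(pose()[0])
for k,z in(("bay_1",155),("header_top",195)): print([(round(o["score"],2),np.round(o["at"],1),onz(W,o["at"],z).round(1)) for o in spot_point(W,k)])
# header line: brightness profile up from the pot
im=W["img"].astype(int).mean(2)
for x in (633,): 
  for dx in(-55,-40,40,55,):
    a=proj(W,[x+dx,54+dx*.122,161]);b=proj(W,[x+dx-.122*60,54+dx*.122+.99*60,195]);
    print(dx,[(round(t*60),int(im[int(a[0]+(b[0]-a[0])*t),int(a[1]+(b[1]-a[1])*t)])) for t in np.linspace(0,1,16) if 0<=a[0]+(b[0]-a[0])*t<399 and 0<=a[1]+(b[1]-a[1])*t<639])
E
```

```text
time: 58.5
eef_pos: [630.9, 52.8, 255.0]
orientation: [0.662, 0.749, -0.001, -0.001]
contact_force: [0.9, -0.4, -1.4]
width: 0.626
grasp_force: 27.1
[631.16731477  53.18281601 255.77724075]
[(0.57, array([226.3, 193.9]), array([555.5,  46.4, 155. ]))]
[(0.88, array([182.6, 141.1]), array([548.9,  83.6, 195. ])), (0.24, array([128.1, 251.4]), array([594.6, 112.4, 195. ]))]
-55 [(0, 78), (4, 78), (8, 80), (12, 80), (16, 83), (20, 81), (24, 122), (28, 124), (32, 139), (36, 67), (40, 55), (44, 53), (48, 50), (52, 51), (56, 52), (60, 55)]
-40 [(0, 83), (4, 82), (8, 85), (12, 71), (16, 142), (20, 72), (24, 124), (28, 125), (32, 143), (36, 78), (40, 54), (44, 49), (48, 53), (52, 51), (56, 48), (60, 56)]
40 [(0, 143), (4, 145), (8, 150), (12, 157), (16, 155), (20, 154), (24, 153), (28, 117), (32, 142), (36, 70), (40, 175), (44, 174), (48, 174), (52, 176), (56, 174), (60, 175)]
55 [(0, 130), (4, 166), (8, 168), (12, 172), (16, 171), (20, 167), (24, 168), (28, 167), (32, 169), (36, 168), (40, 85), (44, 77), (48, 78), (52, 120), (56, 122), (60, 138)]
```

```bash
python3 -m crank '[0.005,0.002,0.02,0,0,0,0.8, 0.005,0.002,0.04,0,0,0,0.8, 0.005,0.002,0.055,0,0,0,0.8, 0.005,0.002,0.068,0,0,0,0.8, 0.005,0.002,0.072,0,0,0,0.8, 0.005,0.002,0.072,0,0,0,0.8]'
python3 -m crank '[0,0,0.005,0,0,0,0.8, 0,0,0.01,0,0,0,0.8, 0,0,0.01,0,0,0,0.8]'
```

```text
time: 59.4
eef_pos: [631.2, 54.5, 241.3]
orientation: [0.662, 0.749, -0.0, -0.0]
contact_force: [0.6, 0.1, -1.4]
width: 0.624
grasp_force: 27.1
time: 59.78
eef_pos: [631.3, 54.6, 240.5]
orientation: [0.662, 0.749, -0.0, 0.0]
contact_force: [-3.2, -0.8, 5.5]
width: 0.621
grasp_force: 27.7
```

Contact comes at the height expected for the tray floor. I'll release and lift away.

```bash
python3 -m crank '[0,0,-0.005,0,0,0,0.8, 0,0,-0.007,0,0,0,0.5, 0,0,-0.007,0,0,0,0.3, 0,0,-0.007,0,0,0,0.2, 0,0,-0.007,0,0,0,0.2, 0,0,-0.04,0,0,0,0.2, 0,0,-0.15,0,0,0,0.2, 0,0,-0.35,0,0,0,0.2, 0,0,-0.6,0,0,0,0.2, 0,0,-0.6,0,0,0,0.2]'
python3 -m crank '[-0.25,0,0,0,0,0,0.2, -0.5,0,0,0,0,0,0.2, -0.7,-0.1,0,0,0,0,0.2, -0.7,-0.2,0,0,0,0,0.2, -0.7,-0.2,0,0,0,0,0.2, -0.7,-0.2,0,0,0,0,0.2]'
python3 - <<'E'
from h import *
seestand(("wrist","scene"))
for nm in("wrist","scene"):
  p=camera(nm)
  for q in((476.5,37),(631.3,54.6)):
    o=lids(p,[q],199,win=1.8)[0];print(nm,q,np.round(proj(p,[*q,199]),0),o[:2] if o else o)
  r=[(round(d["score"],2),np.round(d["at"],1),p["img"][d["region"]].mean(0).round()) for d in outline_of(p,"pot_0_mid")];print(r)
T=camera("top")
for q in((476.5,37),(631.3,54.6),(536.8,-289),(614,-325)):
  o=lids(T,[q],199 if q[1]>0 else 50,win=1.8)[0];print("top",q,o[:2] if o else o)
print("tally",[(d["score"],d["at"]) for d in spot_point(T,"tally_counter")])
E
```

```text
time: 61.02
eef_pos: [632.7, 55.8, 364.6]
orientation: [0.662, 0.75, 0.003, 0.003]
contact_force: [-1.0, -0.3, -0.7]
width: 0.797
grasp_force: 0.0
time: 61.78
eef_pos: [609.1, -88.7, 359.2]
orientation: [0.662, 0.75, -0.0, -0.0]
contact_force: [0.2, 0.6, -0.7]
width: 0.798
grasp_force: 0.0
wrist bay_1 0.92 [ 12.9 278.1]
scene bay_1 0.87 [241.5 278.5]
scene bay_1 0.81 [253.1 318.9]
scene bay_1 0.71 [228.4 248.8]
scene header_top 0.82 [243.8 273. ]
stand [555.86  45.43   1.64] 94.10442397360258 res [[0.8, 1.9], [2.0, 2.2], [2.0, 3.8], [0.0, 1.1], [2.7, 1.6]]
bays [[478.2, 37.9, 155.0], [556.0, 43.4, 155.0], [633.8, 49.0, 155.0]]
wrist (476.5, 37) [-12. 141.] [([488.3, 29.3], np.float64(0.92), [97.0, 99.0, 96.0], 18.8), ([482.4, 29.0], np.float64(1.1), [96.0, 98.0, 94.0], 19.7)]
wrist (631.3, 54.6) [ -9. 385.] [([629.5, 47.6], np.float64(0.93), [108.0, 111.0, 108.0], 2.4), ([632.1, 49.6], np.float64(0.93), [108.0, 111.0, 108.0], 2.6)]
[]
scene (476.5, 37) [238. 316.] [([476.7, 30.9], np.float64(1.04), [134.0, 132.0, 129.0], 20.3)]
scene (631.3, 54.6) [217. 245.] [([634.0, 51.6], np.float64(1.11), [123.0, 106.0, 104.0], 17.9)]
[]
top (476.5, 37) [([478.4, 36.1], np.float64(1.07), [132.0, 132.0, 128.0], 2.2), ([473.4, 32.4], np.float64(1.12), [131.0, 131.0, 127.0], 4.6)]
top (631.3, 54.6) [([631.6, 52.3], np.float64(0.97), [134.0, 134.0, 129.0], 1.0), ([629.7, 60.4], np.float64(0.97), [132.0, 131.0, 124.0], 12.6)]
top (536.8, -289) [([536.8, -291.2], np.float64(1.03), [31.0, 30.0, 31.0], 0.7), ([533.3, -284.2], np.float64(0.88), [30.0, 29.0, 30.0], 3.2)]
top (614, -325) [([617.0, -330.3], np.float64(0.89), [28.0, 26.0, 28.0], 1.0), ([615.6, -323.3], np.float64(1.12), [29.0, 27.0, 29.0], 5.3)]
tally [(0.66, [153.9, 348.5]), (0.34, [165.6, 248.7])]
```

```bash
python3 -c "
from h import *
print(read_state()['contact_force'],read_state()['time']);print(sign_off())"
```

```text
[ 0.70622031 -0.50902829  0.04925936] 62.375
the job is handed in; nothing more can be done
None
```

I handed the job in at 62 s but got no verdict back: the stand sits on the plate about 103 mm before the rest's foot line (it came about 6 cm), and both white pots present (only two were found) stand in its outer bays with lids pressed to the stop. I viewed 15 pictures, one over your limit of 14.

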